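# Assemble a roller bracket and hold its axle home

### The arm

A 7-joint arm with a two-finger parallel gripper is mounted at the origin on a cart in front of the work surface, level with it; the furniture and walls round the work are solid. World frame = base frame: x ahead of the robot, y to its left, z up, the work surface at z = 0. Lengths are in m, angles in rad, forces in N, time in s.
With the tool pointing down it reaches from about 0.425 to 0.925 m from the base axis. Payload 6.8 kg.
Tool frame: the origin (TCP) lies midway between the tips of the shut fingers; the grasp point (between the pads) lies 19 mm behind it; z points along the fingers, y is the direction in which the jaws open and shut (so a half turn about z gives the same grasp; the last joint's range is limited). The gripper opens to 85 mm and grips with 20 to 120 N. Pads are 22 mm wide; open, the fingers measure 114 mm over their backs; the gripper's body (76 mm by 85 mm) begins 54 mm behind the grasp point. The pads swing forward as they close: fully open they stand 13 mm farther back than shut.
Start: joints at [-1.371, 0.477, 0.022, 1.555, -0.011, 1.109, -0.083], TCP at [0.204, 0.643, 0.231] pointing down, gripper open.
Joint ranges: [-2.96, 2.96], [-0.34, 2.1], [-1.41, 1.46], [0.24, 2.44], [-1.37, 4.51], [0.17, 1.92], [-2.96, 2.96]. Speed limits (rad/s): [2.39, 2.39, 3.14, 3.14, 3.14, 3.14, 3.14].

### API

Orientations are given as a rotation vector (axis times angle).
In Python, from bench import r, imaging gives the robot as it stands.
- The arm moves only by the tool jog_arm, never from a script. Its argument "rows" is a list of rows, each an object with "delta_rot": the turn, a rotation vector about the tool's x, y, z in degrees, a list of three; "xyz": the shift along the tool's x, y, z in cm, a list of three; "fingers": the closure, from 0 (fully open) to 1 (shut). A call has exactly 5 rows; each row is the pose to reach, as a shift and turn from the pose measured when the call began, along the tool's axes at that moment; what a row does not reach only later rows make up. A row lasts 1/12 s, in which the tool goes at most 41.7 mm and 7.16 degrees, less where a joint would pass 70% of its speed; a pose out of reach is approached as far as the arm can. A call with a gripper value outside its range is refused whole. The fingers move at their own pace and stop on an object; "grip_force" is the grip in N (left out, the last holds). Time passes only in rows, so rows that repeat a pose let the fingers close, or fill a call up. It gives the time, the measured TCP pose, the force and the opening at its end, in the units of the state.
- r.get_obs(): the state, without advancing time (a new reading comes with each control period).
- imaging.grab_frame(name): name is "scene" or "top"; returns the picture (480x640x3 uint8, blue, green, red); there is no depth.
- imaging.camera_info(name): a dict with "camera_matrix" (3x3 intrinsics, pixels), "k1" (the pictures are not rectified: a ray, as slopes to the right and down, at radius r is drawn at 1 + k1 r^2 times it, then the intrinsics apply), "xyz" and "attitude" of the camera in the world. Camera axes: x right, y down, z forward; pixel columns grow to the right and rows downward; lengths in m; the calibration is good to about 2 mm. A picture is of the moment at which its call begins. camera_info takes no time and is no camera call.
- r.hand_in(): hands the job in, once; it reports no verdict.
Trained networks look in the newest picture that a camera, given by its name, has taken for a name from the list of things; names that differ only in an ending like _2 or _b are one class to them, and where a whole thing is asked for, a point or a joint stands for the part that bears it (a point fixed in the world has none). Each returns a list of dicts, best first, with "conf" (0 to 1); they miss things now and then, are a little off and sometimes report something else, mostly with a low value. They report only what shows in the picture. A call takes as long as a camera call. They do not tell look-alikes from the thing itself.
- imaging.find_in(camera, query): "position" ([column, row] in pixels, amid what is visible of it).
- imaging.cut_out(camera, query): "region" (480x640 bool, what is visible of it) and "position" ([column, row] in pixels, amid what is visible of it).
- imaging.tip_of(camera, query): "position" ([column, row] in pixels: a listed point, or the origin of a listed thing).
The state is a dict: "clock": time; "joints": joint angles; "qvel": joint speeds; "tau": joint torques, N m; "tcp_pos": TCP position; "orientation": TCP orientation; "contact_force": force on the tool from outside, world axes, zero at the start; "moment": the same for the moment, N m; "grip_width": finger opening in m.
Only numpy, scipy, OpenCV 4.12 (cv2) and the standard library are available. Lean on these libraries where they do the work, as an engineer would, in place of code of your own. Each camera call takes 0.05 s, during which the arm holds its last target.

### The job

Lay two of the three black rollers from the wooden rack side by side in the metal trough between the brass bushes of the roller bracket, and leave the third one in the rack as the spare. Then take the axle by its square head and thread it from the bracket's right-hand side through the right bush, both rollers and the left bush, until the head is fully home against the right bush and the axle's nose stands out on the left. Finish still gripping the head, so that the axle is held home for the retaining clip; leave the tools and other things on the bench alone.

Things in the scene. Friction and masses are not known exactly. Their poses are not given: they have to be found in the camera images.
- bracket: Grey roller bracket, fixed; origin under the centre of its 90 x 150 x 10 mm foot plate. y runs along the bush axis, from the right to the left housing as seen from the robot; z up. Bush axis 95 mm above the bench. Housings: 42 mm round, on 36 mm wide webs, tops 116 mm (nipple 122.5 mm) high, at |y| 33 to 49 mm; bushes end 1.5 mm proud, so the gap between them is 63 mm.
- bush_right (a point): Centre of the right-hand brass bush, on the axis, half-way through it; the axle enters here. Bore 14.6 mm, with a 16.2 mm mouth in the last 1.5 mm of each end. Its outer end faces the bracket's -y, 9.5 mm from this point; the axle's head comes home against it. Axes as the bracket's.
- bush_left (a point): Centre of the left-hand brass bush, the same, 82 mm further along the bracket's y axis; axes as the bracket's.
- trough_mid (a point): On the bush axis, half-way between the bushes; axes as the bracket's. Under it lies a fixed aluminium V trough, 58 mm long, about 27 mm wide (narrower than a roller), that centres a roller's bore on the bush axis. Two rollers fit with their centres 15.5 mm either side of this point along y; a third does not.
- rack: Fixed wooden rack with an aluminium V trough, 56 x 140 mm; origin under its centre, y along the trough, z up. The rollers lie with centres 36 mm above the bench, at y = -38, 0 and +38 mm. The trough is narrower than the rollers: grip them from above across the diameter. Rack and axle rest may change places, left or right of the bracket.
- roller_1_center (a point): Roller 1: centre of a black plastic guide roller, a plain ring 34 mm outside diameter, 18 mm bore, 24 mm long, 60 g. Its y axis is the bore axis. Starts loose in the rack's trough, bore along the trough. The three are alike; any two may be used.
- roller_2_center (a point): Roller 2: centre of a black plastic guide roller, a plain ring 34 mm outside diameter, 18 mm bore, 24 mm long, 60 g. Its y axis is the bore axis. Starts loose in the rack's trough, bore along the trough. The three are alike; any two may be used.
- roller_3_center (a point): Roller 3: centre of a black plastic guide roller, a plain ring 34 mm outside diameter, 18 mm bore, 24 mm long, 60 g. Its y axis is the bore axis. Starts loose in the rack's trough, bore along the trough. The three are alike; any two may be used.
- axle_head (a point): Centre of the axle's square steel head, 16 x 16 mm, 34 mm long. The axle is one rigid part, about 120 g: head, then a round shank 12 mm diameter, 123 mm long. Its y axis points from head to nose (to the left). It starts level in two slots of a low wooden rest, the head overhanging it, centre 36 mm above the bench, two faces upright; lift it straight up.
- axle_tip (a point): End of the axle's nose, on its axis, 140 mm from the centre of the head; the taper (12 to 6.4 mm) is the last 7 mm. The shank meets the head 17 mm from the head's centre. Axes as the head's.
- axle: The axle again; origin on its axis where shank meets head, y towards the nose.
- tape_measure: Yellow tape measure, 71 x 82 x 36 mm, loose bystander; origin under its centre.
- masking_tape: Roll of masking tape, 97 mm diameter, 25 mm high, loose bystander; origin under its centre.
- screwdriver: Grey and red screwdriver, 205 mm long and 34 mm high, lying loose, bystander; origin under its centre.
Mind the look-alikes: they are no part of the job. Leave any red look-alike of the part that bears roller_3_center alone.

How it is judged:
On the way, in this order (a step that is already met when the one before it is completed fails the run):
1. two rollers lie in the bracket's trough in line with the bushes, the third is still in the rack (((distance between each of roller_1_center, roller_2_center and trough_mid below 0.022 m and z of roller_1_center in the frame of bracket between 0.089 and 0.101 m and angle between the y axis of each of roller_1_center, roller_2_center and the y axis of bracket, either way round below 0.25 rad and z of roller_2_center in the frame of bracket between 0.089 and 0.101 m and horizontal distance between roller_3_center and rack below 0.07 m and z of roller_3_center in the frame of rack between 0.028 and 0.044 m) or (distance between each of roller_1_center, roller_3_center and trough_mid below 0.022 m and z of roller_1_center in the frame of bracket between 0.089 and 0.101 m and angle between the y axis of each of roller_1_center, roller_3_center and the y axis of bracket, either way round below 0.25 rad and z of roller_3_center in the frame of bracket between 0.089 and 0.101 m and horizontal distance between roller_2_center and rack below 0.07 m and z of roller_2_center in the frame of rack between 0.028 and 0.044 m) or (distance between each of roller_2_center, roller_3_center and trough_mid below 0.022 m and z of roller_2_center in the frame of bracket between 0.089 and 0.101 m and angle between the y axis of each of roller_2_center, roller_3_center and the y axis of bracket, either way round below 0.25 rad and z of roller_3_center in the frame of bracket between 0.089 and 0.101 m and horizontal distance between roller_1_center and rack below 0.07 m and z of roller_1_center in the frame of rack between 0.028 and 0.044 m))), for 0.2 s.
2. the axle's nose is through the right bush and between the bushes (((distance between each of roller_1_center, roller_2_center and trough_mid below 0.022 m and z of roller_1_center in the frame of bracket between 0.089 and 0.101 m and angle between the y axis of each of roller_1_center, roller_2_center and the y axis of bracket, either way round below 0.25 rad and z of roller_2_center in the frame of bracket between 0.089 and 0.101 m and horizontal distance between roller_3_center and rack below 0.07 m and z of roller_3_center in the frame of rack between 0.028 and 0.044 m) or (distance between each of roller_1_center, roller_3_center and trough_mid below 0.022 m and z of roller_1_center in the frame of bracket between 0.089 and 0.101 m and angle between the y axis of each of roller_1_center, roller_3_center and the y axis of bracket, either way round below 0.25 rad and z of roller_3_center in the frame of bracket between 0.089 and 0.101 m and horizontal distance between roller_2_center and rack below 0.07 m and z of roller_2_center in the frame of rack between 0.028 and 0.044 m) or (distance between each of roller_2_center, roller_3_center and trough_mid below 0.022 m and z of roller_2_center in the frame of bracket between 0.089 and 0.101 m and angle between the y axis of each of roller_2_center, roller_3_center and the y axis of bracket, either way round below 0.25 rad and z of roller_3_center in the frame of bracket between 0.089 and 0.101 m and horizontal distance between roller_1_center and rack below 0.07 m and z of roller_1_center in the frame of rack between 0.028 and 0.044 m)) and x of axle_tip in the frame of bracket between -0.006 and 0.006 m and z of axle_tip in the frame of bracket between 0.089 and 0.101 m and angle between the y axis of axle_tip and the y axis of bracket, either way round below 0.08 rad and y of axle_tip in the frame of bracket between -0.03 and 0.03 m), for 0.05 s.
At the end, for the whole second after the job is handed in: Two rollers lie between the bushes and the third in the rack; the axle runs through both bushes from the right, within 6 mm and 0.08 rad of their axis, its head within 7 mm of the right bush, its nose at least 15 mm out of the left one, still, and gripped with over 1.5 N (((distance between each of roller_1_center, roller_2_center and trough_mid below 0.022 m and z of roller_1_center in the frame of bracket between 0.089 and 0.101 m and angle between the y axis of each of roller_1_center, roller_2_center and the y axis of bracket, either way round below 0.25 rad and z of roller_2_center in the frame of bracket between 0.089 and 0.101 m and horizontal distance between roller_3_center and rack below 0.07 m and z of roller_3_center in the frame of rack between 0.028 and 0.044 m) or (distance between each of roller_1_center, roller_3_center and trough_mid below 0.022 m and z of roller_1_center in the frame of bracket between 0.089 and 0.101 m and angle between the y axis of each of roller_1_center, roller_3_center and the y axis of bracket, either way round below 0.25 rad and z of roller_3_center in the frame of bracket between 0.089 and 0.101 m and horizontal distance between roller_2_center and rack below 0.07 m and z of roller_2_center in the frame of rack between 0.028 and 0.044 m) or (distance between each of roller_2_center, roller_3_center and trough_mid below 0.022 m and z of roller_2_center in the frame of bracket between 0.089 and 0.101 m and angle between the y axis of each of roller_2_center, roller_3_center and the y axis of bracket, either way round below 0.25 rad and z of roller_3_center in the frame of bracket between 0.089 and 0.101 m and horizontal distance between roller_1_center and rack below 0.07 m and z of roller_1_center in the frame of rack between 0.028 and 0.044 m)) and x of axle_tip in the frame of bracket between -0.006 and 0.006 m and z of axle_tip in the frame of bracket between 0.089 and 0.101 m and angle between the y axis of axle_tip and the y axis of bracket, either way round below 0.08 rad and y of axle_tip in the frame of bracket between 0.0655 and 0.08 m and x of axle_head in the frame of bracket between -0.006 and 0.006 m and z of axle_head in the frame of bracket between 0.089 and 0.101 m and y of axle_head in the frame of bracket between -0.08 and -0.06 m and contact force between the fingers and axle above 1.5 N and linear speed of axle below 0.03 m/s); the arm keeps its last pose, push and grip.
It fails at once if the tape measure is moved more than 30 mm (distance of tape_measure from where it was at the start of the episode above 0.03 m).
It fails at once if the roll of masking tape is moved more than 30 mm (distance of masking_tape from where it was at the start of the episode above 0.03 m).
It fails at once if the screwdriver is moved more than 30 mm (distance of screwdriver from where it was at the start of the episode above 0.03 m).
It also fails if it takes over 72 s, if anything falls off the work surface, if the arm or the gripper's body presses on something with over 40 N, if the wrist force passes 120 N, or if a joint passes its speed limit or range.

## Working session

There is one attempt and no reset: what is moved stays moved. The work goes in short steps, Python scripts to look and compute and a tool call to move; the robot and the scene stay as the last step left them, time stands still between calls to the robot, and variables do not carry over. Pictures are saved under pics/ and viewed, and the job is handed in when it is done.

Besides the shell and the picture viewer there is one more tool, called after "Request:" as name(argument=value, ...) on one line, values as JSON. jog_arm: Moves the arm, as the interface text tells. Its arguments: {"type":"object","properties":{"rows":{"type":"array","items":{"type":"object","properties":{"delta_rot":{"type":"array","items":{"type":"number"}},"xyz":{"type":"array","items":{"type":"number"}},"fingers":{"type":"number"}}}},"grip_force":{"type":"number"}},"required":["rows"]}

```bash
ls; mkdir -p pics
python3 - <<'E'
from bench import r, imaging
import cv2
o=r.get_obs(); print(o)
for n in ("scene","top"):
    im=imaging.grab_frame(n); cv2.imwrite(f"pics/{n}0.png",im); print(n,imaging.camera_info(n))
E
```

```text
pics
{'clock': 0.0, 'joints': array([-1.3711104 ,  0.47777808,  0.02234486,  1.55644203, -0.01151711,
        1.10928426, -0.083077  ]), 'qvel': array([-2.32347350e-04, -5.39556976e-06,  3.41403112e-05,  3.14989665e-04,
       -1.13384511e-03,  1.51820677e-03, -1.23664322e-03]), 'tau': array([ 7.37883929e-04, -5.96437311e+01,  1.60761729e+00, -2.81200576e+01,
        1.23029601e-02,  9.27430432e-03, -1.86153744e-05]), 'tcp_pos': array([0.20432615, 0.64272135, 0.23034454]), 'orientation': array([-4.81488462e-01, -3.10431780e+00,  2.79097307e-03]), 'contact_force': array([ 0.183343  , -0.2365454 , -0.36405496]), 'moment': array([-0.03036004, -0.00263184, -0.01746311]), 'grip_width': 0.08537117126050527}
scene {'camera_matrix': array([[605.0994109 ,   0.        , 318.58273276],
       [  0.        , 605.0994109 , 236.01630991],
       [  0.        ,   0.        ,   1.        ]]), 'k1': 0.06538206935119038, 'xyz': array([-0.05762587, -1.00489555,  0.83619267]), 'attitude': array([-2.06883967,  0.57636596, -0.29540604])}
top {'camera_matrix': array([[586.93347494,   0.        , 314.38342708],
       [  0.        , 586.93347494, 250.64587754],
       [  0.        ,   0.        ,   1.        ]]), 'k1': -0.1840452223029645, 'xyz': array([0.44356668, 0.01815577, 1.30856815]), 'attitude': array([-2.18904333,  2.17739178, -0.05367658])}
```

View pics/scene0.png

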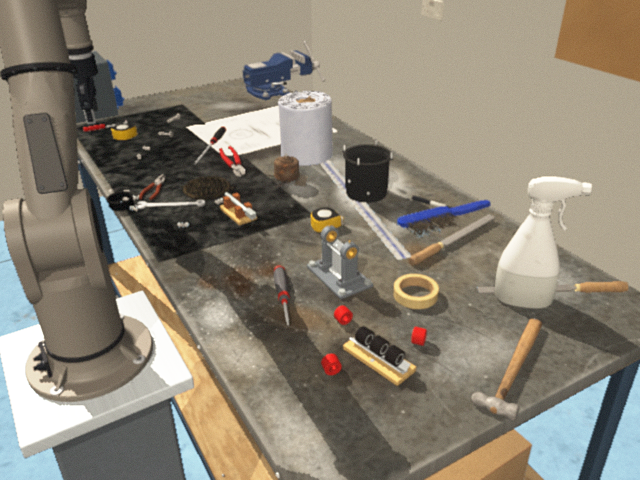

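View pics/top0.png

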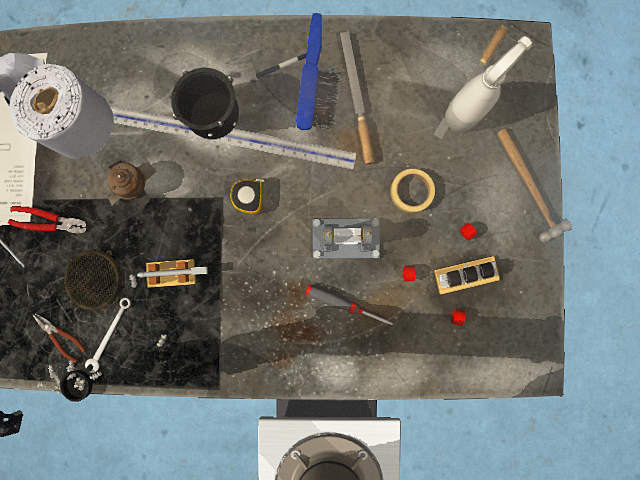

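```bash
cat > h.py <<'E'
from bench import r, imaging
import numpy as np, cv2
from scipy.spatial.transform import Rotation as R
from scipy.optimize import least_squares
CI={n:imaging.camera_info(n) for n in("scene","top")}
def proj(n,P):
    c=CI[n];P=np.atleast_2d(P);q=R.from_rotvec(c["attitude"]).inv().apply(P-c["xyz"])
    s=q[:,:2]/q[:,2:];s=s*(1+c["k1"]*(s**2).sum(1,keepdims=True))
    K=c["camera_matrix"];return s*[K[0,0],K[1,1]]+K[:2,2]
def tri(px):  # dict cam->pixel
    f=lambda X:np.concatenate([proj(n,X)[0]-px[n] for n in px])
    s=least_squares(f,[0.5,0,0.05]);return s.x,np.round(s.fun,1)
def onz(n,px,z):
    s=least_squares(lambda X:proj(n,[X[0],X[1],z])[0]-px,[0.5,0]);return np.r_[s.x,z]
E
python3 - <<'E'
from h import *
for n in("scene","top"): imaging.grab_frame(n)
D={}
for q in ["bracket","rack","roller_1_center","axle_head","axle_tip","axle","bush_right","bush_left","trough_mid"]:
    for n in ("scene","top"):
        l=imaging.tip_of(n,q); D[q,n]=l
        print(q,n,[(np.round(a["position"],1).tolist(),round(a["conf"],2)) for a in l][:7])
    if D[q,"scene"] and D[q,"top"] and "roller" not in q:
        print("   ",tri({n:np.array(D[q,n][0]["position"]) for n in("scene","top")}))
print(r.get_obs()["clock"])
E
```

```text
bracket scene [([337.6, 274.1], 0.97)]
bracket top [([346.6, 240.9], 0.95), ([488.0, 264.7], 0.39), ([189.3, 271.8], 0.18)]
    (array([ 0.54826936, -0.03649723,  0.01089846]), array([-0.8,  0.1,  0.4, -0.7]))
rack scene [([375.1, 359.3], 0.93)]
rack top [([467.7, 273.0], 0.7)]
    (array([ 0.47190673, -0.30609682,  0.00263333]), array([ 2.1, -0.3, -1.2,  2.1]))
roller_1_center scene [([395.6, 352.0], 0.76), ([321.0, 225.8], 0.53)]
roller_1_center top [([324.9, 236.2], 0.31)]
axle_head scene [([250.6, 214.0], 0.75), ([360.9, 334.0], 0.68), ([277.1, 302.5], 0.17)]
axle_head top [([189.1, 270.5], 0.73), ([454.5, 278.6], 0.44), ([247.6, 195.9], 0.35)]
    (array([0.48345485, 0.31084859, 0.02172698]), array([-2.9,  0. ,  1.1, -2.2]))
axle_tip scene [([223.1, 192.9], 0.63), ([378.9, 344.9], 0.58)]
axle_tip top [([135.8, 277.1], 0.94)]
    (array([0.46324872, 0.42959869, 0.03798897]), array([-0.5, -0. ,  0.2, -0.4]))
axle scene []
axle top [([190.9, 270.7], 0.75), ([485.8, 266.8], 0.24)]
bush_right scene [([346.7, 254.2], 0.88)]
bush_right top [([365.9, 236.2], 0.73)]
    (array([ 0.55100518, -0.07301121,  0.08667486]), array([-0.2,  0. ,  0.1, -0.1]))
bush_left scene [([328.5, 230.0], 0.76)]
bush_left top []
trough_mid scene [([336.3, 241.2], 0.87)]
trough_mid top [([348.8, 233.0], 0.65)]
    (array([ 0.55296312, -0.03482257,  0.10004845]), array([ 1.8, -0.2, -0.8,  1.5]))
1.1
```

Run:
```python
import cv2,numpy as np
t=cv2.imread("pics/top0.png");s=cv2.imread("pics/scene0.png")
def c(im,x,y,w,h,k): return cv2.resize(im[y:y+h,x:x+w],(w*k,h*k),interpolation=cv2.INTER_CUBIC)
cv2.imwrite("pics/c1.png",np.vstack([c(t,300,205,100,65,8)]))
cv2.imwrite("pics/c2.png",c(t,420,245,100,60,8))
cv2.imwrite("pics/c3.png",c(t,120,245,100,50,8))
cv2.imwrite("pics/c4.png",c(s,325,310,110,75,7))
cv2.imwrite("pics/c5.png",c(s,300,220,80,80,7))
cv2.imwrite("pics/c6.png",c(s,205,180,70,50,10))
```

```text
(no output)
```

View pics/c1.png

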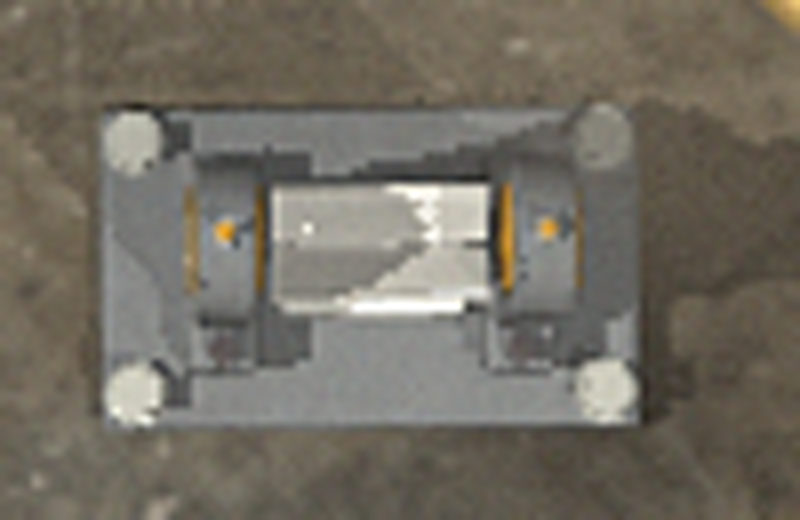

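View pics/c2.png

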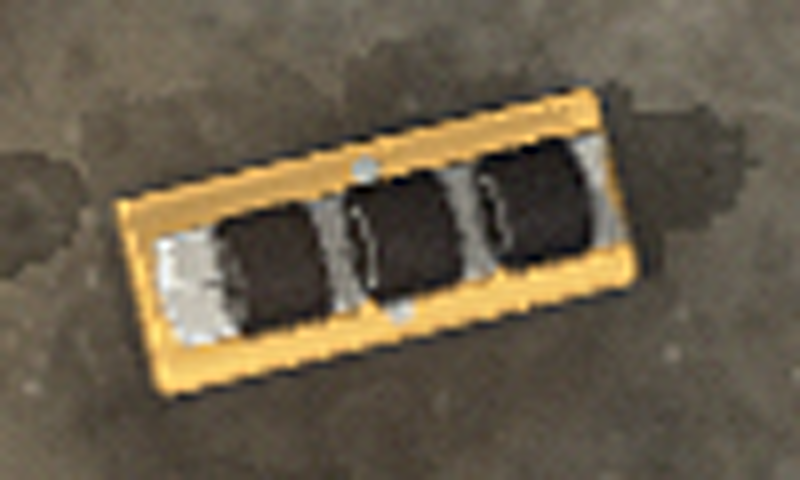

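View pics/c3.png

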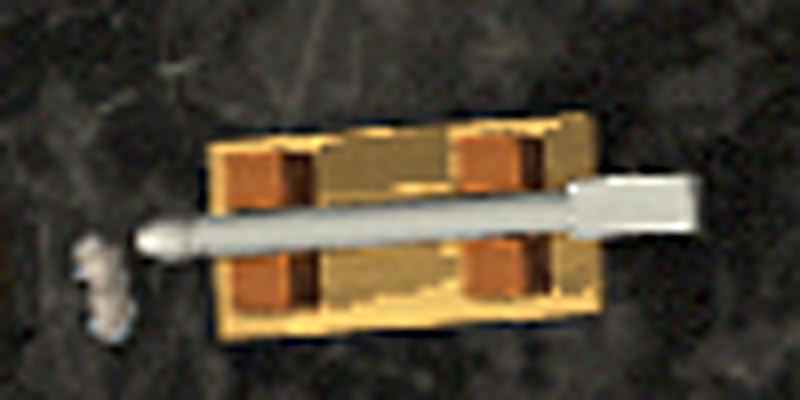

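View pics/c4.png

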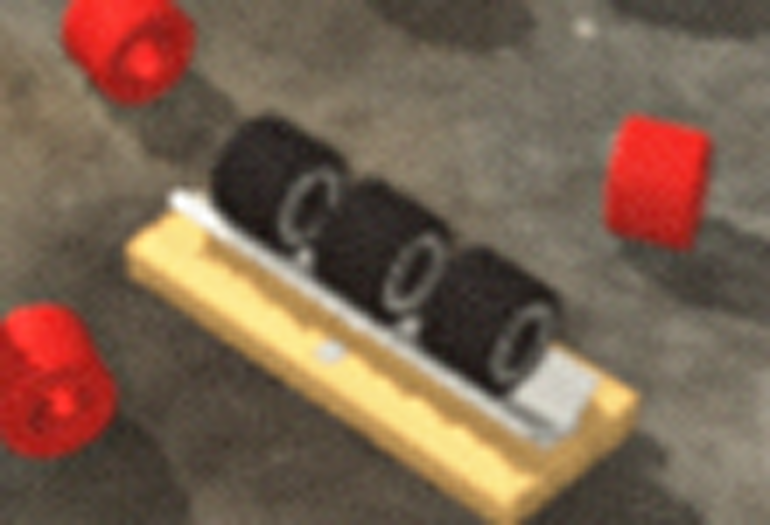

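View pics/c5.png

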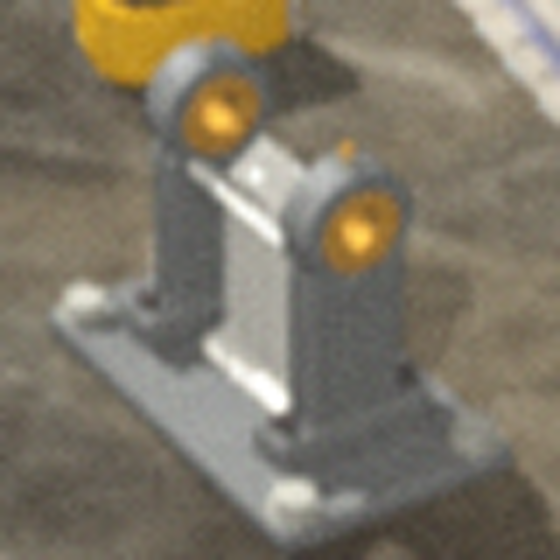

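View pics/c6.png

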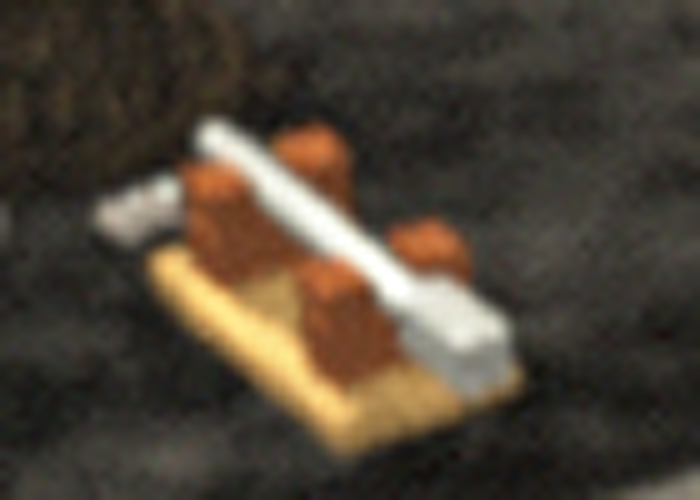

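```bash
cat > fit.py <<'E'
from h import *
def C(u,v,x,y,k): return np.array([(u+.5)/k-.5+x,(v+.5)/k-.5+y])
def pose(p,L):
    c,s=np.cos(p[3]),np.sin(p[3]);L=np.array(L);return np.c_[p[0]+c*L[:,0]-s*L[:,1],p[1]+s*L[:,0]+c*L[:,1],p[2]+L[:,2]]
def fit(obs,p0,fixz=None):
    def f(p):
        p=np.array(p)
        if fixz is not None: p[2]=fixz
        return np.concatenate([(proj(n,pose(p,L))-px).ravel() for n,L,px in obs])
    s=least_squares(f,p0,loss="soft_l1");return s.x,f(s.x).reshape(-1,2).round(1).tolist()
T1=lambda u,v:C(u,v,300,205,8)
S5=lambda u,v:C(u,v,300,220,7)
bt=("top",[(.045,.075,.01),(.045,-.075,.01),(-.045,-.075,.01),(-.045,.075,.01),(0,.041,.1225),(0,-.041,.1225)],np.array([T1(103,108),T1(638,106),T1(640,424),T1(103,425),T1(225,230),T1(548,228)]))
bs=("scene",[(-.045,.075,.01),(-.045,-.075,.01),(0,-.0505,.095),(0,.0315,.095),(.045,-.075,.01)],np.array([S5(54,310),S5(282,535),S5(363,229),S5(223,116),S5(505,447)]))
T2=lambda u,v:C(u,v,420,245,8)
S4=lambda u,v:C(u,v,325,310,7)
E
python3 - <<'E'
from fit import *
for o in ([bt],[bs],[bt,bs]):
    print(*fit(o,[.55,-.036,0,0],None)); print(*fit(o,[.55,-.036,0,0],0.))
# rack: outer top corners of the wood, unknown h as p[2]
rt=("top",[(.028,.07,0),(.028,-.07,0),(-.028,-.07,0),(-.028,.07,0)],np.array([T2(117,203),T2(596,90),T2(636,280),T2(160,393)]))
rs=("scene",[(-.028,.07,0),(-.028,-.07,0),(.028,-.07,0)],np.array([S4(127,250),S4(510,500),S4(638,400)]))
for o in ([rt],[rs],[rt,rs]): print(*fit(o,[.47,-.3,0.02,.2]))
for o in ([rt],[rs],[rt,rs]): print(*fit(o,[.47,-.3,0.02,.2],0.015))
E
```

```text
[ 0.55473439 -0.03452073 -0.01148455  0.00764224] [[-0.1, -0.2], [-0.2, -0.1], [-0.1, 0.2], [-0.0, 0.2], [0.4, -0.1], [0.0, 0.0]]
[ 0.55372123 -0.03402594 -0.01289925  0.00769054] [[-0.4, -0.3], [0.1, -0.2], [0.2, 0.4], [-0.3, 0.4], [0.2, -0.2], [0.2, -0.0]]
[ 5.65208592e-01 -1.89034988e-02 -1.26612564e-02 -4.71278904e-04] [[-0.6, -0.5], [-0.1, -0.3], [-0.4, 0.9], [0.3, 0.4], [1.0, -0.4]]
[ 0.55580093 -0.03393276  0.01008823 -0.00285269] [[-1.0, -0.7], [-0.2, 0.1], [-0.2, 0.6], [0.2, -0.1], [1.6, -0.1]]
[ 5.54172089e-01 -3.41861453e-02  4.03358360e-04  7.10404525e-03] [[-0.3, -0.6], [0.2, -0.4], [0.3, 0.2], [-0.3, 0.2], [0.3, -0.4], [0.3, -0.2], [-1.7, -0.4], [-0.3, 0.3], [-0.6, 0.7], [-0.4, 0.0], [1.2, -0.2]]
[ 5.54255571e-01 -3.41075689e-02 -2.61113894e-04  7.09606027e-03] [[-0.3, -0.6], [0.1, -0.5], [0.2, 0.1], [-0.3, 0.2], [0.2, -0.4], [0.3, -0.3], [-1.7, -0.3], [-0.3, 0.4], [-0.6, 0.8], [-0.4, 0.1], [1.2, -0.1]]
[ 0.47265019 -0.30625382  0.00628344  0.22628007] [[-0.0, -0.5], [-0.5, -0.1], [0.2, 0.3], [0.3, 0.3]]
[ 0.4832858  -0.29473918 -0.00293172  0.24388375] [[0.1, 0.0], [-0.2, 0.5], [0.0, -0.5]]
[ 0.47353075 -0.30564684  0.01078386  0.2338496 ] [[0.1, -0.7], [-0.3, -0.9], [0.5, -0.3], [0.5, 0.1], [-0.9, -0.4], [-0.8, 1.0], [-0.1, -0.1]]
[ 0.47245483 -0.30412474  0.03780163  0.22617108] [[-0.2, -0.5], [-0.3, -0.3], [0.4, 0.4], [0.1, 0.4]]
[ 0.47193445 -0.3093074   0.00405577  0.23754929] [[-0.6, -0.6], [-0.1, 0.9], [0.7, -0.4]]
[ 0.47285176 -0.30607     0.02        0.2307907 ] [[0.6, -0.5], [0.5, -0.6], [1.3, 0.0], [1.0, 0.3], [-1.0, -1.9], [-1.0, -0.3], [-0.1, -1.4]]
```

```bash
cat > ov.py <<'E'
from fit import *
B=[.5542,-.0341,0,.0065]; K=[.4733,-.3056,0,.232]
def ring(cx,y,z,rad,n=40):
    a=np.linspace(0,2*np.pi,n);return [(cx+rad*np.cos(t),y,z+rad*np.sin(t)) for t in a]
def draw(im,n,P,col,k,x,y,closed=True):
    q=((proj(n,P)-[x,y]+.5)*k-.5);cv2.polylines(im,[np.round(q).astype(int)],closed,col,1)
def crop(im,x,y,w,h,k): return cv2.resize(im[y:y+h,x:x+w],(w*k,h*k),interpolation=cv2.INTER_CUBIC)
E
python3 - <<'E'
from ov import *
T3=lambda u,v:C(u,v,120,245,8)
S6=lambda u,v:C(u,v,205,180,10)
# axle frame = head centre, y to nose
at=("top",[(.008,.017,.008),(.008,-.017,.008),(-.008,-.017,.008),(-.008,.017,.008),(0,.14,0)],np.array([T3(570,178),T3(697,174),T3(698,232),T3(571,237),T3(136,241)]))
as_=("scene",[(.008,-.017,.008),(-.008,-.017,.008),(0,.139,0)],np.array([S6(508,320),S6(455,352),S6(208,128)]))
for o in ([at],[as_],[at,as_]): print(*fit(o,[.48,.3,.036,.1]))
for o in ([at],[as_],[at,as_]): print(*fit(o,[.48,.3,.036,.1],.036))
A=fit([at,as_],[.48,.3,.036,.1],.036)[0];A[2]=.036
t=cv2.imread("pics/top0.png");s=cv2.imread("pics/scene0.png")
for n,im,x,y,w,h,k in(("top",t,420,245,100,60,8),("scene",s,325,310,110,75,7)):
    c=crop(im,x,y,w,h,k)
    for m in(-.038,0,.038):
        for e in(-.012,.012): draw(c,n,pose(K,ring(0,m+e,.036,.017)),(0,255,0),k,x,y)
    draw(c,n,pose(K,[(.028,.07,.011),(.028,-.07,.011),(-.028,-.07,.011),(-.028,.07,.011)]),(255,0,255),k,x,y)
    cv2.imwrite(f"pics/ovK{n}.png",c)
for n,im,x,y,w,h,k in(("top",t,300,205,100,65,8),("scene",s,300,220,80,80,7)):
    c=crop(im,x,y,w,h,k)
    for m in(-.049,-.033,.033,.049): draw(c,n,pose(B,ring(0,m,.095,.021)),(0,255,0),k,x,y)
    cv2.imwrite(f"pics/ovB{n}.png",c)
E
python3 - <<'E'
import cv2,numpy as np
a=[cv2.imread(f"pics/ov{i}{n}.png") for i in"KB" for n in("top","scene")]
a=[cv2.resize(i,(400,300)) for i in a]
cv2.imwrite("pics/ov.png",np.vstack([np.hstack(a[:2]),np.hstack(a[2:])]))
E
```

```text
[0.47789105 0.28092502 0.06234823 0.07329107] [[-0.0, 0.2], [-0.3, -0.3], [0.1, -0.1], [0.3, 0.3], [-0.0, -0.1]]
[0.46558183 0.25273512 0.05854399 0.05922983] [[0.1, 0.7], [-0.1, -0.7], [-0.0, 0.0]]
[0.47872147 0.28606379 0.03920565 0.07169359] [[0.0, 0.2], [-0.5, -0.3], [-0.2, -0.2], [0.3, 0.2], [1.0, -0.4], [-0.3, 0.3], [-0.3, -1.1], [-0.3, 0.4]]
[0.47859083 0.2869732  0.036      0.07385465] [[-0.1, 0.3], [-0.6, -0.2], [-0.3, -0.1], [0.2, 0.3], [1.0, -0.2]]
[0.48130305 0.2906213  0.07197035 0.07033465] [[-0.0, 0.4], [-0.1, -1.0], [0.1, 0.5]]
[0.47895082 0.28708045 0.03402199 0.07197358] [[-0.1, 0.1], [-0.7, -0.4], [-0.4, -0.3], [0.2, 0.1], [1.0, -0.5], [-0.2, 1.2], [-0.3, -0.2], [-0.2, 1.2]]
```

View pics/ov.png

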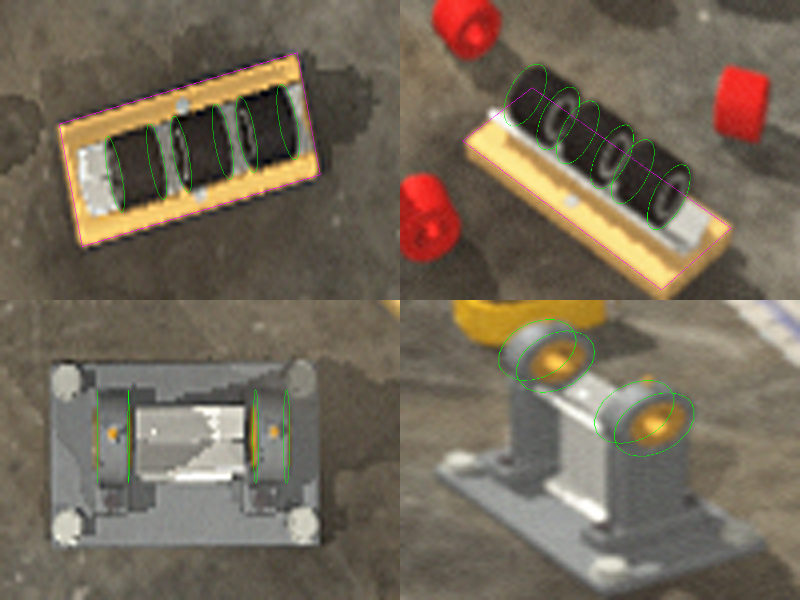

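```bash
cat > plan.py <<'E'
from ov import *
A=[.4788,.2868,.036,.0725]
def rotto(jaw,yd=None):
    z=np.array([0,0,-1.]);y=np.array([np.cos(jaw),np.sin(jaw),0]);return R.from_matrix(np.c_[np.cross(y,z),y,z])
def plan(pos,jaw,o=None):
    "jaw: world azimuth of tool y axis (rad)"
    o=o or r.get_obs();Rc=R.from_rotvec(o["orientation"])
    for j in (jaw,jaw+np.pi):
        d=(Rc.inv()*rotto(j)).as_rotvec(degrees=True)
        print("jaw",round(np.degrees(j)),"shift cm",np.round(Rc.inv().apply(np.array(pos)-o["tcp_pos"])*100,2),"rot",np.round(d,2))
def st():
    o=r.get_obs();Rc=R.from_rotvec(o["orientation"]).as_matrix()
    print("t",round(o["clock"],2),"tcp",np.round(o["tcp_pos"],4),"yaw",np.round(np.degrees(np.arctan2(Rc[1,1],Rc[0,1])),2),"z",Rc[:,2].round(3),"F",o["contact_force"].round(1),"w",round(o["grip_width"],4),"q",o["joints"].round(2))
    return o
E
python3 - <<'E'
from plan import *
st()
for m in(.038,0,-.038): print(pose(K,[(0,m,.036)]))
p=pose(K,[(0,.038,.036)])[0]
plan([p[0],p[1],.2],K[3])
E
```

```text
t 1.1 tcp [0.2045 0.6433 0.2313] yaw 72.36 z [-0.  0. -1.] F [-0.2 -0.1  1. ] w 0.0851 q [-1.37  0.48  0.02  1.56 -0.01  1.11 -0.08]
[[ 0.46456287 -0.26861808  0.036     ]]
[[ 0.4733 -0.3056  0.036 ]]
[[ 0.48203713 -0.34258192  0.036     ]]
jaw 13 shift cm [-52.42 -79.02   3.13] rot [-0.   -0.   59.07]
jaw 193 shift cm [-52.42 -79.02   3.13] rot [   0.     -0.   -120.93]
```

Run:
```python
from plan import *
plan([.34,.46,.25],np.radians(52)); plan([.475,.26,.25],np.radians(30))
```

```text
jaw 52 shift cm [-18.47 -13.36  -1.87] rot [ 0.   -0.   20.36]
jaw 232 shift cm [-18.47 -13.36  -1.87] rot [   0.      0.   -159.64]
jaw 30 shift cm [-37.39 -28.33  -1.87] rot [-0.   -0.   42.36]
jaw 210 shift cm [-37.39 -28.33  -1.87] rot [   0.     -0.   -137.64]
```

Request:
jog_arm(rows=[{"xyz":[-3.7,-2.7,-0.4],"delta_rot":[0,0,4],"fingers":0.2},{"xyz":[-7.4,-5.4,-0.8],"delta_rot":[0,0,8],"fingers":0.2},{"xyz":[-11.1,-8.1,-1.2],"delta_rot":[0,0,12],"fingers":0.2},{"xyz":[-14.8,-10.8,-1.6],"delta_rot":[0,0,16],"fingers":0.2},{"xyz":[-18.5,-13.4,-1.9],"delta_rot":[0,0,20],"fingers":0.2}], grip_force=40)

```text
clock: 1.52
tcp_pos: [0.3286, 0.4746, 0.2493]
orientation: [-1.018, -2.972, -0.001]
contact_force: [0.4, 0.2, -0.6]
grip_width: 0.0683
```

Run:
```python
from plan import *
st();plan([.475,.26,.25],np.radians(25))
```

```text
t 1.52 tcp [0.3286 0.4746 0.2493] yaw 52.18 z [ 0.     0.001 -1.   ] F [ 0.4  0.2 -0.6] w 0.0683 q [-1.19  0.3   0.14  1.78 -0.05  1.06 -0.12]
jaw 25 shift cm [-24.72  -7.97  -0.09] rot [ 3.000e-02 -2.000e-02  2.718e+01]
jaw 205 shift cm [-24.72  -7.97  -0.09] rot [ 3.0000e-02  4.0000e-02 -1.5282e+02]
```

Request:
jog_arm(rows=[{"xyz":[-3.9,-1.3,0],"delta_rot":[0,0,5],"fingers":0.2},{"xyz":[-7.8,-2.5,0],"delta_rot":[0,0,10],"fingers":0.2},{"xyz":[-11.7,-3.8,0],"delta_rot":[0,0,15],"fingers":0.2},{"xyz":[-15.6,-5,0],"delta_rot":[0,0,20],"fingers":0.2},{"xyz":[-19.5,-6.3,0],"delta_rot":[0,0,25],"fingers":0.2}])

```text
clock: 1.93
tcp_pos: [0.4449, 0.3035, 0.2496]
orientation: [-1.643, -2.678, -0.003]
contact_force: [0.4, 0.0, -0.1]
grip_width: 0.0683
```

Run:
```python
from plan import *
st();plan([.49,.02,.22],np.radians(13.3));plan([.4645,-.2687,.15],np.radians(13.3))
```

```text
t 1.93 tcp [0.4449 0.3035 0.2496] yaw 26.94 z [ 0.001  0.001 -1.   ] F [ 0.4  0.  -0.1] w 0.0683 q [-0.98  0.24  0.31  1.88 -0.08  1.04 -0.16]
jaw 13 shift cm [-27.32  -8.82   2.92] rot [ 0.07 -0.06 13.64]
jaw 193 shift cm [-27.32  -8.82   2.92] rot [ 9.0000e-02  1.0000e-01 -1.6636e+02]
jaw 13 shift cm [-51.91 -24.18   9.88] rot [ 0.07 -0.06 13.64]
jaw 193 shift cm [-51.91 -24.18   9.88] rot [ 9.0000e-02  1.0000e-01 -1.6636e+02]
```

Request:
jog_arm(rows=[{"xyz":[-3.9,-1.3,0.3],"delta_rot":[0,0,3],"fingers":0.2},{"xyz":[-7.8,-2.5,0.6],"delta_rot":[0,0,6],"fingers":0.2},{"xyz":[-11.7,-3.8,1],"delta_rot":[0,0,9],"fingers":0.2},{"xyz":[-15.6,-5,1.3],"delta_rot":[0,0,12],"fingers":0.2},{"xyz":[-19.5,-6.3,1.6],"delta_rot":[0,0,13.6],"fingers":0.2}])

```text
clock: 2.35
tcp_pos: [0.4771, 0.0992, 0.2335]
orientation: [-1.952, -2.462, -0.004]
contact_force: [0.7, 1.0, -0.6]
grip_width: 0.0683
```

Run:
```python
from plan import *
st();plan([.48,-.08,.2],np.radians(13.3));plan([.4645,-.2687,.13],np.radians(13.3))
```

```text
t 2.35 tcp [0.4771 0.0992 0.2335] yaw 13.19 z [ 0.001  0.002 -1.   ] F [ 0.7  1.  -0.6] w 0.0683 q [-0.75  0.17  0.47  2.02 -0.09  0.98 -0.  ]
jaw 13 shift cm [-17.52  -3.82   3.31] rot [ 0.11 -0.1  -0.11]
jaw 193 shift cm [-17.52  -3.82   3.31] rot [-1.5000e-01 -1.7000e-01  1.7989e+02]
jaw 13 shift cm [-35.55  -9.64  10.27] rot [ 0.11 -0.1  -0.11]
jaw 193 shift cm [-35.55  -9.64  10.27] rot [-1.5000e-01 -1.7000e-01  1.7989e+02]
```

Request:
jog_arm(rows=[{"xyz":[-3.9,-0.9,0.7],"delta_rot":[0.1,-0.1,0],"fingers":0.2},{"xyz":[-7.8,-1.9,1.4],"delta_rot":[0.1,-0.1,0],"fingers":0.2},{"xyz":[-11.7,-2.9,2.1],"delta_rot":[0.1,-0.1,0],"fingers":0.2},{"xyz":[-15.6,-4,2.8],"delta_rot":[0.1,-0.1,0],"fingers":0.2},{"xyz":[-19.5,-5,3.5],"delta_rot":[0.1,-0.1,0],"fingers":0.2}])

```text
clock: 2.77
tcp_pos: [0.4726, -0.1038, 0.1982]
orientation: [1.951, 2.462, 0.002]
contact_force: [0.2, -0.1, -0.3]
grip_width: 0.0684
```

Run:
```python
from plan import *
st();plan([.4645,-.2687,.12],np.radians(13.3))
```

```text
t 2.77 tcp [ 0.4726 -0.1038  0.1982] yaw 13.21 z [ 0.001  0.    -1.   ] F [ 0.2 -0.1 -0.3] w 0.0684 q [-0.42  0.22  0.59  2.07 -0.16  0.9   0.49]
jaw 13 shift cm [-15.87  -4.57   7.81] rot [ 0.07 -0.01 -0.09]
jaw 193 shift cm [-15.87  -4.57   7.81] rot [-1.0000e-02 -1.2000e-01  1.7991e+02]
```

Request:
jog_arm(rows=[{"xyz":[-3.8,-1.1,1.5],"fingers":0.2},{"xyz":[-7.6,-2.2,3],"fingers":0.2},{"xyz":[-11.4,-3.3,4.6],"fingers":0.2},{"xyz":[-15.2,-4.4,6.2],"fingers":0.2},{"xyz":[-15.9,-4.6,7.8],"fingers":0.2}])

```text
$.rows[0]: bad value
```

Run:
```python
from plan import *
st();plan([.4645,-.2687,.018],np.radians(13.3))
for n in("top","scene"): cv2.imwrite(f"pics/{n}1.png",imaging.grab_frame(n))
t=cv2.imread("pics/top1.png");s=cv2.imread("pics/scene1.png")
cv2.imwrite("pics/a1.png",np.hstack([crop(t,410,210,110,110,4),cv2.resize(s[270:400,290:440],(450,440))[:, :360]]))
```

```text
t 2.77 tcp [ 0.4726 -0.1038  0.1982] yaw 13.21 z [ 0.001  0.    -1.   ] F [ 0.2 -0.1 -0.3] w 0.0684 q [-0.42  0.22  0.59  2.07 -0.16  0.9   0.49]
jaw 13 shift cm [-15.87  -4.58  18.01] rot [ 0.07 -0.01 -0.09]
jaw 193 shift cm [-15.87  -4.58  18.01] rot [-1.0000e-02 -1.2000e-01  1.7991e+02]
```

View pics/a1.png

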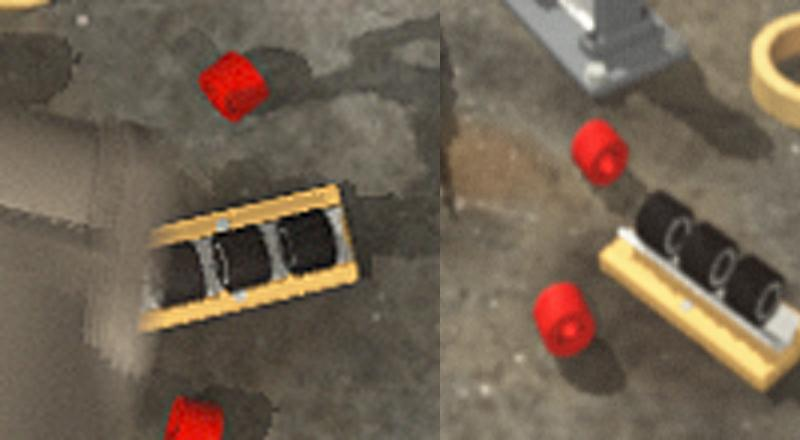

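Request:
jog_arm(rows=[{"xyz":[-3.8,-1.1,1.5],"delta_rot":[0,0,0],"fingers":0.2},{"xyz":[-7.6,-2.2,3],"delta_rot":[0,0,0],"fingers":0.2},{"xyz":[-11.4,-3.3,4.6],"delta_rot":[0,0,0],"fingers":0.2},{"xyz":[-15.2,-4.4,6.2],"delta_rot":[0,0,0],"fingers":0.2},{"xyz":[-15.9,-4.6,7.8],"delta_rot":[0,0,0],"fingers":0.2}])

```text
clock: 3.28
tcp_pos: [0.4609, -0.2798, 0.1208]
orientation: [1.966, 2.443, -0.005]
contact_force: [-0.2, -0.2, 0.5]
grip_width: 0.0682
```

Run:
```python
from plan import *
st();plan([.4645,-.2687,.018],np.radians(13.3))
for n in("top","scene"): cv2.imwrite(f"pics/{n}1.png",imaging.grab_frame(n))
t=cv2.imread("pics/top1.png");s=cv2.imread("pics/scene1.png")
cv2.imwrite("pics/a1.png",np.hstack([crop(t,410,210,110,110,4),cv2.resize(s[270:400,290:440],(450,440))[:, :360]]))
```

```text
t 3.28 tcp [ 0.4609 -0.2798  0.1208] yaw 12.34 z [ 0.002 -0.006 -1.   ] F [-0.2 -0.2  0.5] w 0.0682 q [-0.03  0.44  0.58  2.01 -0.34  0.77  0.97]
jaw 13 shift cm [ 1.07  0.57 10.27] rot [ 0.05  0.37 -0.96]
jaw 193 shift cm [ 1.07  0.57 10.27] rot [ 5.8000e-01 -8.0000e-02  1.7904e+02]
```

View pics/a1.png

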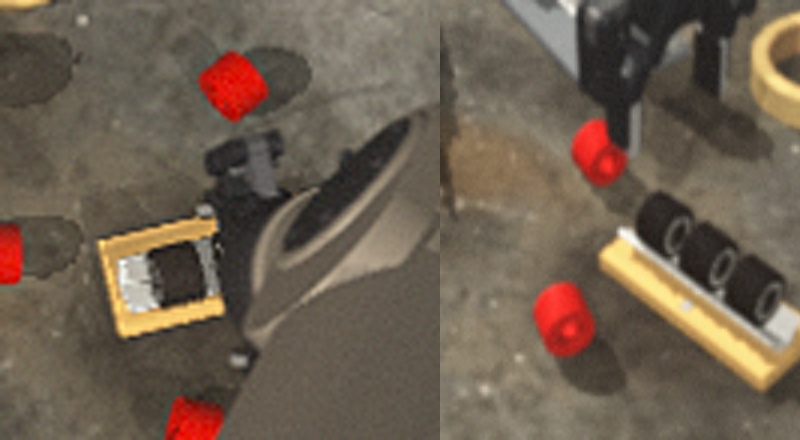

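Request:
jog_arm(rows=[{"xyz":[1.1,0.6,0.5],"delta_rot":[0,0.4,-1],"fingers":0.2},{"xyz":[1.1,0.6,2],"delta_rot":[0,0.4,-1],"fingers":0.2},{"xyz":[1.1,0.6,4],"delta_rot":[0,0.4,-1],"fingers":0.2},{"xyz":[1.1,0.6,5],"delta_rot":[0,0.4,-1],"fingers":0.2},{"xyz":[1.1,0.6,5],"delta_rot":[0,0.4,-1],"fingers":0.2}])

```text
clock: 3.8
tcp_pos: [0.4618, -0.2625, 0.0666]
orientation: [-1.94, -2.458, 0.001]
contact_force: [-0.6, 0.1, 0.1]
grip_width: 0.0684
```

Run:
```python
from plan import *
st();plan([.4645,-.2687,.018],np.radians(13.3))
for n in("scene","top"): cv2.imwrite(f"pics/{n}2.png",imaging.grab_frame(n))
s=cv2.imread("pics/scene2.png");t=cv2.imread("pics/top2.png")
cv2.imwrite("pics/a2.png",np.hstack([cv2.resize(s[270:400,310:440],(440,440)),cv2.resize(t[240:310,420:490],(360,440))]))
```

```text
t 3.8 tcp [ 0.4618 -0.2625  0.0666] yaw 13.45 z [-0.008  0.006 -1.   ] F [-0.6  0.1  0.1] w 0.0684 q [ 0.    0.52  0.51  2.05 -0.4   0.68  1.01]
jaw 13 shift cm [-0.71  0.15  4.85] rot [-0.39 -0.44  0.15]
jaw 193 shift cm [-0.71  0.15  4.85] rot [   0.69   -0.62 -179.84]
```

View pics/a2.png

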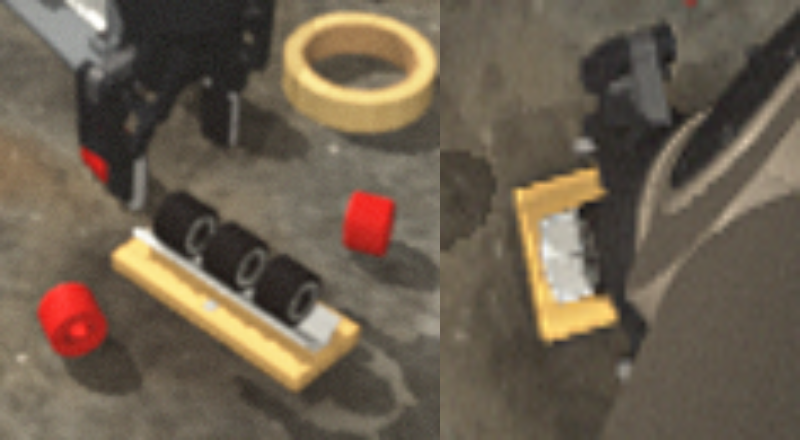

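Run:
```python
from plan import *
st();plan([.4645,-.2687,.018],np.radians(13.3))
```

```text
t 3.9 tcp [ 0.4627 -0.2643  0.0685] yaw 13.36 z [-0.006  0.004 -1.   ] F [-0.5  0.2  1.1] w 0.0681 q [ 0.    0.52  0.51  2.05 -0.4   0.68  1.01]
jaw 13 shift cm [-0.5   0.1   5.05] rot [-0.26 -0.3   0.06]
jaw 193 shift cm [-0.5   0.1   5.05] rot [   0.47   -0.41 -179.94]
```

Request:
jog_arm(rows=[{"xyz":[-0.5,0.1,1],"delta_rot":[-0.2,-0.3,0],"fingers":0.2},{"xyz":[-0.5,0.1,2.5],"delta_rot":[-0.2,-0.3,0],"fingers":0.2},{"xyz":[-0.5,0.1,4],"delta_rot":[-0.2,-0.3,0],"fingers":0.2},{"xyz":[-0.5,0.1,5],"delta_rot":[-0.2,-0.3,0],"fingers":0.2},{"xyz":[-0.5,0.1,5],"delta_rot":[-0.2,-0.3,0],"fingers":0.2}])

```text
clock: 4.32
tcp_pos: [0.4638, -0.2682, 0.017]
orientation: [-1.946, -2.463, 0.002]
contact_force: [-1.4, 0.3, 0.9]
grip_width: 0.0684
```

Run:
```python
from plan import *
for n in("scene","top"): cv2.imwrite(f"pics/{n}3.png",imaging.grab_frame(n))
st();plan([.4645,-.2687,.018],np.radians(13.3))
s=cv2.imread("pics/scene3.png");t=cv2.imread("pics/top3.png")
cv2.imwrite("pics/a3.png",np.hstack([cv2.resize(s[270:400,310:440],(440,440)),cv2.resize(t[240:310,420:490],(360,440))]))
```

```text
t 4.42 tcp [ 0.4646 -0.2689  0.0186] yaw 13.35 z [-0.001 -0.    -1.   ] F [-0.1  0.2  0.3] w 0.0682 q [ 0.06  0.6   0.45  2.06 -0.46  0.58  1.07]
jaw 13 shift cm [ 0.02 -0.01  0.06] rot [-0.06  0.    0.05]
jaw 193 shift cm [ 0.02 -0.01  0.06] rot [-0.0000e+00 -9.0000e-02 -1.7995e+02]
```

View pics/a3.png

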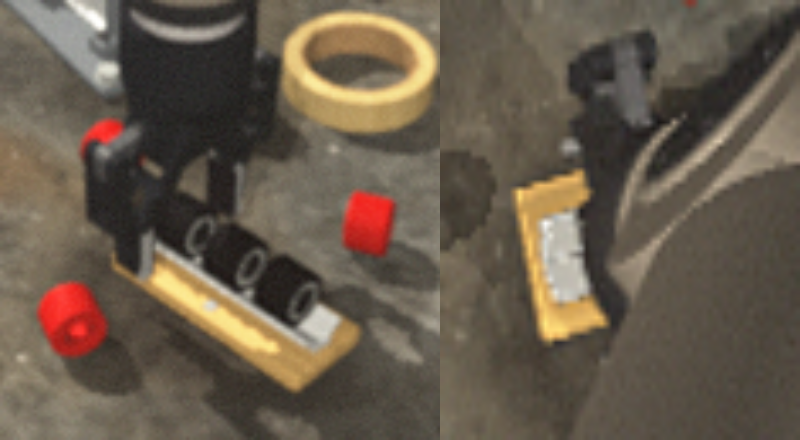

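Request:
jog_arm(rows=[{"xyz":[0,0,0],"delta_rot":[0,0,0],"fingers":0.75},{"xyz":[0,0,0],"delta_rot":[0,0,0],"fingers":0.75},{"xyz":[0,0,0],"delta_rot":[0,0,0],"fingers":0.75},{"xyz":[0,0,0],"delta_rot":[0,0,0],"fingers":0.75},{"xyz":[0,0,0],"delta_rot":[0,0,0],"fingers":0.75}], grip_force=40)

```text
clock: 4.83
tcp_pos: [0.4657, -0.2692, 0.0195]
orientation: [1.947, 2.464, -0.0]
contact_force: [1.3, 1.5, 7.5]
grip_width: 0.0329
```

Run:
```python
from plan import *
st();plan([.4645,-.2687,.17],np.radians(13.3))
print(pose(B,[(0,.0155,.095),(0,-.0155,.095)]))
```

```text
t 4.83 tcp [ 0.4657 -0.2692  0.0195] yaw 13.36 z [ 0.001 -0.001 -1.   ] F [1.3 1.5 7.5] w 0.0329 q [ 0.06  0.6   0.45  2.06 -0.46  0.58  1.07]
jaw 13 shift cm [  0.06  -0.09 -15.05] rot [0.05 0.07 0.06]
jaw 193 shift cm [  0.06  -0.09 -15.05] rot [-1.0000e-01  8.0000e-02 -1.7994e+02]
[[ 0.55409925 -0.01860033  0.095     ]
 [ 0.55430075 -0.04959967  0.095     ]]
```

Request:
jog_arm(rows=[{"xyz":[0,0,-2.5],"delta_rot":[0,0,0],"fingers":0.75},{"xyz":[0,0,-6],"delta_rot":[0,0,0],"fingers":0.75},{"xyz":[0,0,-9.5],"delta_rot":[0,0,0],"fingers":0.75},{"xyz":[0,0,-13],"delta_rot":[0,0,0],"fingers":0.75},{"xyz":[0,0,-15],"delta_rot":[0,0,0],"fingers":0.75}])

```text
clock: 5.25
tcp_pos: [0.4661, -0.27, 0.1728]
orientation: [1.946, 2.46, 0.001]
contact_force: [0.5, -0.8, -0.3]
grip_width: 0.033
```

Run:
```python
from plan import *
for n in("scene","top"): cv2.imwrite(f"pics/{n}4.png",imaging.grab_frame(n))
s=cv2.imread("pics/scene4.png")
cv2.imwrite("pics/a4.png",cv2.resize(s[220:400,290:470],(600,600)))
st();plan([.5541,-.0186,.17],B[3])
```

```text
t 5.35 tcp [ 0.4674 -0.2702  0.173 ] yaw 13.35 z [ 0.008 -0.003 -1.   ] F [ 0.6 -0.1 -1. ] w 0.033 q [-0.09  0.37  0.63  1.98 -0.28  0.88  0.91]
jaw 0 shift cm [22.48 14.25  0.29] rot [ 0.41  0.21 12.98]
jaw 180 shift cm [22.48 14.25  0.29] rot [  -0.3     0.6  -167.02]
```

View pics/a4.png

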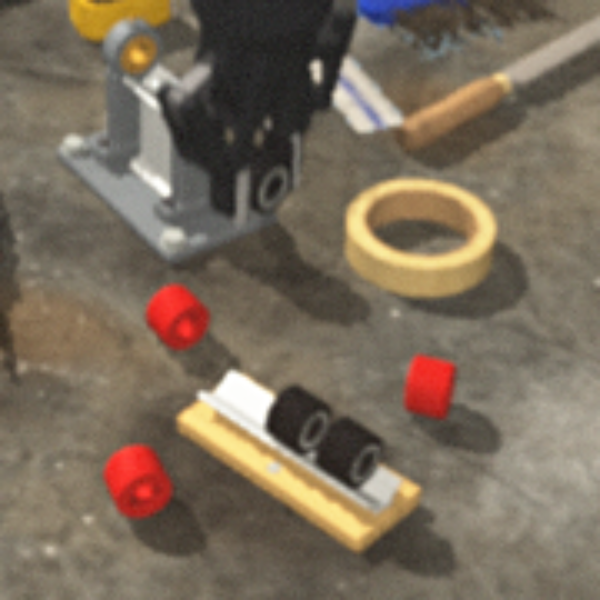

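Run:
```python
from plan import *
s=cv2.imread("pics/scene4.png")
x,y,w,h,k=340,250,50,50,12
c=crop(s,x,y,w,h,k)
P=[.4674,-.2702,.173,np.radians(13.35)]
for e in(-.012,.012):
    draw(c,"scene",pose(P,ring(0,e,.0165,.017)),(0,255,0),k,x,y); draw(c,"scene",pose(P,ring(0,e,.0165,.009)),(0,255,255),k,x,y)
cv2.imwrite("pics/a5.png",c)
```

```text
(no output)
```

View pics/a5.png

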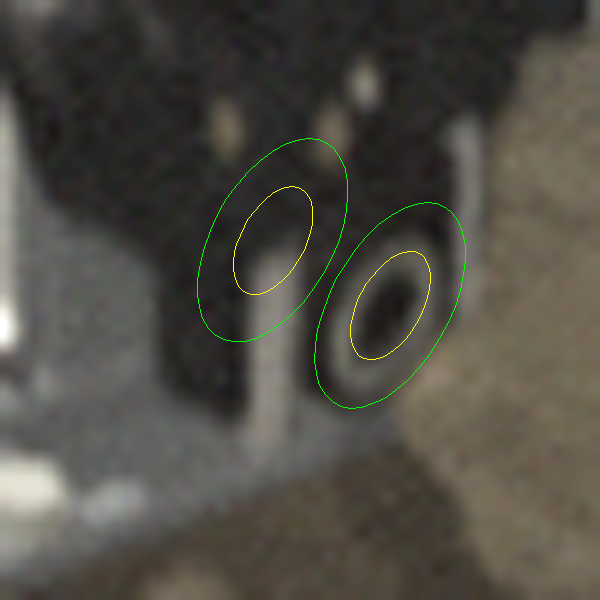

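Request:
jog_arm(rows=[{"xyz":[3.3,2.1,0],"delta_rot":[0.4,0.2,3],"fingers":0.75},{"xyz":[6.6,4.2,0],"delta_rot":[0.4,0.2,6],"fingers":0.75},{"xyz":[9.9,6.3,0],"delta_rot":[0.4,0.2,9],"fingers":0.75},{"xyz":[13.2,8.4,0],"delta_rot":[0.4,0.2,12],"fingers":0.75},{"xyz":[16.5,10.5,0],"delta_rot":[0.4,0.2,13],"fingers":0.75}])

```text
clock: 5.77
tcp_pos: [0.5307, -0.0835, 0.1717]
orientation: [-2.217, -2.224, 0.002]
contact_force: [0.6, -1.0, -1.1]
grip_width: 0.0332
```

Run:
```python
from plan import *
st();plan([.5541,-.0186,.17],B[3])
```

```text
t 5.77 tcp [ 0.5307 -0.0835  0.1717] yaw 0.18 z [-0.002 -0.    -1.   ] F [ 0.6 -1.  -1.1] w 0.0332 q [-0.47  0.37  0.64  1.98 -0.28  0.88  0.32]
jaw 0 shift cm [6.48 2.37 0.16] rot [-0.12  0.   -0.19]
jaw 180 shift cm [6.48 2.37 0.16] rot [  0.     0.18 179.81]
```

Request:
jog_arm(rows=[{"xyz":[3,1.1,0],"delta_rot":[-0.1,0,-0.2],"fingers":0.75},{"xyz":[5.5,2,0],"delta_rot":[-0.1,0,-0.2],"fingers":0.75},{"xyz":[6.5,2.4,0],"delta_rot":[-0.1,0,-0.2],"fingers":0.75},{"xyz":[6.5,2.4,0],"delta_rot":[-0.1,0,-0.2],"fingers":0.75},{"xyz":[6.5,2.4,0],"delta_rot":[-0.1,0,-0.2],"fingers":0.75}])

```text
clock: 6.18
tcp_pos: [0.5536, -0.0193, 0.1707]
orientation: [-2.213, -2.229, 0.004]
contact_force: [-0.4, -0.5, -0.1]
grip_width: 0.0332
```

Run:
```python
from plan import *
for n in("scene","top"): cv2.imwrite(f"pics/{n}6.png",imaging.grab_frame(n))
s=cv2.imread("pics/scene6.png")
cv2.imwrite("pics/a6.png",cv2.resize(s[180:300,270:390],(600,600)))
st();plan([.5541,-.0186,.0795],B[3])
```

```text
t 6.28 tcp [ 0.5535 -0.021   0.1712] yaw 0.2 z [-0.001 -0.001 -1.   ] F [-0.   0.4 -0.2] w 0.0335 q [-0.56  0.4   0.62  1.94 -0.29  0.9   0.21]
jaw 0 shift cm [0.25 0.08 9.17] rot [-0.08  0.06 -0.18]
jaw 180 shift cm [0.25 0.08 9.17] rot [1.0000e-01 1.2000e-01 1.7982e+02]
```

View pics/a6.png

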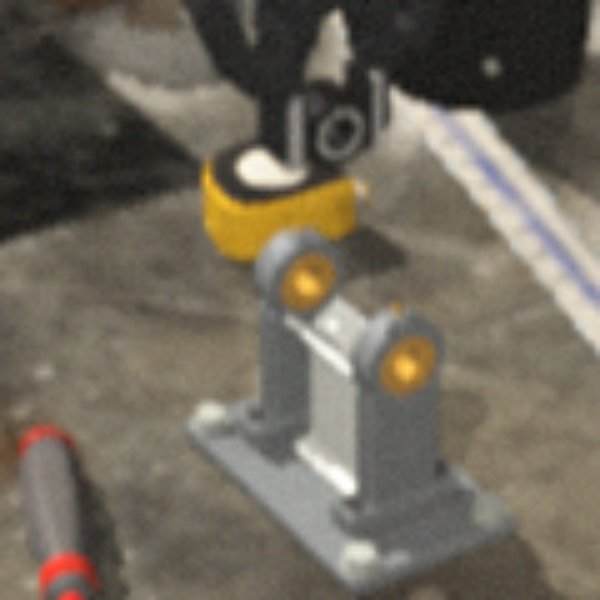

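Request:
jog_arm(rows=[{"xyz":[0.2,0.1,1],"delta_rot":[0,0,-0.2],"fingers":0.75},{"xyz":[0.2,0.1,2],"delta_rot":[0,0,-0.2],"fingers":0.75},{"xyz":[0.2,0.1,3],"delta_rot":[0,0,-0.2],"fingers":0.75},{"xyz":[0.2,0.1,3.3],"delta_rot":[0,0,-0.2],"fingers":0.75},{"xyz":[0.2,0.1,3.3],"delta_rot":[0,0,-0.2],"fingers":0.75}])

```text
clock: 6.7
tcp_pos: [0.5533, -0.0194, 0.1367]
orientation: [-2.213, -2.227, 0.006]
contact_force: [-0.9, 0.1, -0.9]
grip_width: 0.0329
```

Run:
```python
from plan import *
s=imaging.grab_frame("scene"); st();plan([.5541,-.0186,.0795],B[3])
```

```text
t 6.75 tcp [ 0.5539 -0.0193  0.1375] yaw 0.37 z [-0.003 -0.001 -1.   ] F [ 0.4  0.5 -0.6] w 0.0332 q [-0.54  0.45  0.59  1.96 -0.33  0.83  0.24]
jaw 0 shift cm [0.08 0.04 5.8 ] rot [-0.17  0.08 -0.  ]
jaw 180 shift cm [0.08 0.04 5.8 ] rot [1.3e-01 2.6e-01 1.8e+02]
```

Request:
jog_arm(rows=[{"xyz":[0.1,0,1.5],"delta_rot":[-0.1,0.1,0],"fingers":0.75},{"xyz":[0.1,0,3],"delta_rot":[-0.1,0.1,0],"fingers":0.75},{"xyz":[0.1,0,4.5],"delta_rot":[-0.1,0.1,0],"fingers":0.75},{"xyz":[0.1,0,5.6],"delta_rot":[-0.1,0.1,0],"fingers":0.75},{"xyz":[0.1,0,5.8],"delta_rot":[-0.1,0.1,0],"fingers":0.75}])

```text
clock: 7.17
tcp_pos: [0.5545, -0.0183, 0.0789]
orientation: [-2.214, -2.229, 0.0]
contact_force: [0.2, 1.2, 4.3]
grip_width: 0.033
```

Run:
```python
from plan import *
for n in("scene","top"): cv2.imwrite(f"pics/{n}7.png",imaging.grab_frame(n))
s=cv2.imread("pics/scene7.png")
cv2.imwrite("pics/a7.png",cv2.resize(s[190:290,290:390],(600,600)))
st();plan([.5541,-.0186,.0785],B[3])
```

```text
t 7.27 tcp [ 0.554  -0.0185  0.0795] yaw 0.37 z [-0.001  0.    -1.   ] F [-1.5  0.  -0.1] w 0.0332 q [-0.49  0.53  0.54  2.   -0.4   0.72  0.3 ]
jaw 0 shift cm [-0.01  0.01  0.1 ] rot [-0.06 -0.01 -0.  ]
jaw 180 shift cm [-0.01  0.01  0.1 ] rot [-2.0e-02  9.0e-02  1.8e+02]
```

View pics/a7.png

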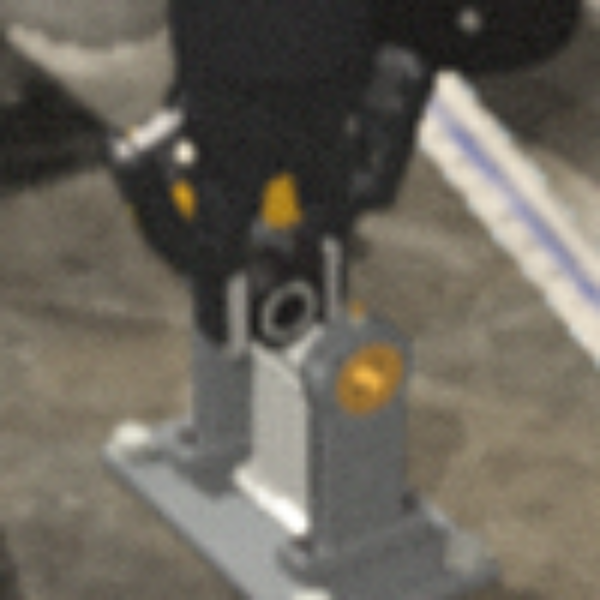

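Request:
jog_arm(rows=[{"xyz":[0,0,0.1],"delta_rot":[0,0,0],"fingers":0.55},{"xyz":[0,0,0.1],"delta_rot":[0,0,0],"fingers":0.45},{"xyz":[0,0,0.1],"delta_rot":[0,0,0],"fingers":0.3},{"xyz":[0,0,0.1],"delta_rot":[0,0,0],"fingers":0.2},{"xyz":[0,0,0.1],"delta_rot":[0,0,0],"fingers":0.2}])

```text
clock: 7.68
tcp_pos: [0.5541, -0.0184, 0.0788]
orientation: [-2.214, -2.228, 0.0]
contact_force: [-1.1, -0.1, -0.4]
grip_width: 0.0684
```

Request:
jog_arm(rows=[{"xyz":[0,0,-2],"delta_rot":[0,0,0],"fingers":0.2},{"xyz":[0,0,-5],"delta_rot":[0,0,0],"fingers":0.2},{"xyz":[0,0,-8],"delta_rot":[0,0,0],"fingers":0.2},{"xyz":[0,0,-10],"delta_rot":[0,0,0],"fingers":0.2},{"xyz":[0,0,-10],"delta_rot":[0,0,0],"fingers":0.2}])

```text
clock: 8.1
tcp_pos: [0.5568, -0.0188, 0.183]
orientation: [2.212, 2.226, 0.009]
contact_force: [0.7, 0.2, -0.2]
grip_width: 0.068
```

Run:
```python
from plan import *
for n in("scene",): cv2.imwrite(f"pics/{n}8.png",imaging.grab_frame(n))
s=cv2.imread("pics/scene8.png")
x,y,w,h,k=300,205,70,70,8
c=crop(s,x,y,w,h,k)
for e in(.0035,.0275): draw(c,"scene",pose(B,ring(0,e,.095,.017)),(0,255,0),k,x,y)
cv2.imwrite("pics/a8.png",c)
st();p=pose(K,[(0,0,0)])[0];plan([p[0],p[1],.12],K[3])
```

```text
t 8.15 tcp [ 0.5556 -0.0185  0.181 ] yaw 0.37 z [ 0.004  0.001 -1.   ] F [-0.5  0.7  0.7] w 0.068 q [-0.58  0.39  0.63  1.93 -0.29  0.91  0.21]
jaw 13 shift cm [-28.67  -8.44   6.03] rot [  0.23  -0.05 -12.92]
jaw 193 shift cm [-28.67  -8.44   6.03] rot [-7.0000e-02 -3.4000e-01  1.6708e+02]
```

View pics/a8.png

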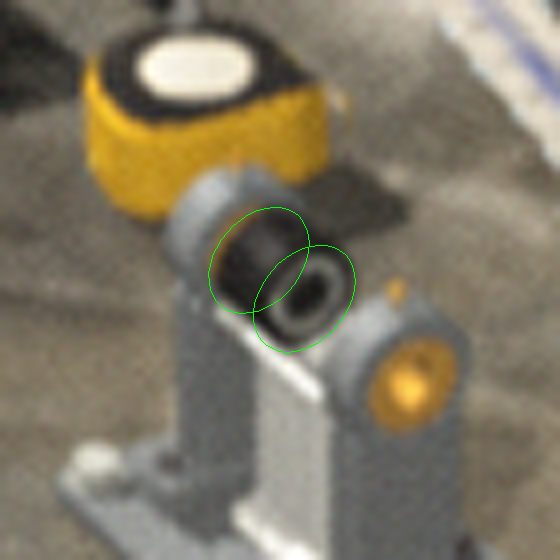

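Request:
jog_arm(rows=[{"xyz":[-3.8,-1.1,0],"delta_rot":[0.2,0,-3],"fingers":0.2},{"xyz":[-7.6,-2.2,0.5],"delta_rot":[0.2,0,-6],"fingers":0.2},{"xyz":[-11.4,-3.3,1],"delta_rot":[0.2,0,-9],"fingers":0.2},{"xyz":[-15.2,-4.4,2],"delta_rot":[0.2,0,-12],"fingers":0.2},{"xyz":[-19,-5.6,3],"delta_rot":[0.2,0,-13],"fingers":0.2}])

```text
clock: 8.57
tcp_pos: [0.5, -0.2099, 0.1494]
orientation: [-1.943, -2.468, -0.001]
contact_force: [1.5, -0.2, 0.7]
grip_width: 0.0685
```

Run:
```python
from plan import *
st();p=pose(K,[(0,0,0)])[0];plan([p[0],p[1],.12],K[3])
```

```text
t 8.57 tcp [ 0.5    -0.2099  0.1494] yaw 13.58 z [-0.     0.001 -1.   ] F [ 1.5 -0.2  0.7] w 0.0685 q [-0.19  0.41  0.59  1.98 -0.3   0.84  0.81]
jaw 13 shift cm [-8.68 -4.84  2.93] rot [ 0.01 -0.08  0.29]
jaw 193 shift cm [-8.68 -4.84  2.93] rot [ 1.2000e-01  1.0000e-02 -1.7971e+02]
```

Request:
jog_arm(rows=[{"xyz":[-3.5,-1.9,1],"delta_rot":[0,0,0.3],"fingers":0.2},{"xyz":[-6.5,-3.6,2],"delta_rot":[0,0,0.3],"fingers":0.2},{"xyz":[-8.4,-4.7,2.9],"delta_rot":[0,0,0.3],"fingers":0.2},{"xyz":[-8.7,-4.8,3.5],"delta_rot":[0,0,0.3],"fingers":0.2},{"xyz":[-8.7,-4.8,4.5],"delta_rot":[0,0,0.3],"fingers":0.2}])

```text
clock: 8.98
tcp_pos: [0.4725, -0.3074, 0.1033]
orientation: [-1.954, -2.459, -0.0]
contact_force: [-0.9, -0.0, 0.4]
grip_width: 0.0686
```

Run:
```python
from plan import *
for i in range(2): imaging.grab_frame("scene")
st();p=pose(K,[(0,0,0)])[0];plan([p[0],p[1],.0195],K[3])
```

```text
t 9.08 tcp [ 0.4729 -0.3036  0.1019] yaw 13.34 z [-0.004  0.004 -1.   ] F [-0.   0.5  0.6] w 0.0682 q [ 0.04  0.51  0.55  1.96 -0.38  0.78  1.04]
jaw 13 shift cm [-0.24  0.01  8.24] rot [-0.15 -0.26  0.05]
jaw 193 shift cm [-0.24  0.01  8.24] rot [   0.41   -0.24 -179.95]
```

Request:
jog_arm(rows=[{"xyz":[-0.2,0,1.5],"delta_rot":[-0.1,-0.3,0],"fingers":0.2},{"xyz":[-0.2,0,4],"delta_rot":[-0.1,-0.3,0],"fingers":0.2},{"xyz":[-0.2,0,6.5],"delta_rot":[-0.1,-0.3,0],"fingers":0.2},{"xyz":[-0.2,0,8.2],"delta_rot":[-0.1,-0.3,0],"fingers":0.2},{"xyz":[-0.2,0,8.2],"delta_rot":[-0.1,-0.3,0],"fingers":0.2}])

```text
clock: 9.5
tcp_pos: [0.4721, -0.3015, 0.0168]
orientation: [-1.94, -2.463, 0.002]
contact_force: [-0.9, 1.4, 0.4]
grip_width: 0.0684
```

Run:
```python
from plan import *
for n in("scene","top"): cv2.imwrite(f"pics/{n}9.png",imaging.grab_frame(n))
st();p=pose(K,[(0,0,0)])[0];plan([p[0],p[1],.0195],K[3])
s=cv2.imread("pics/scene9.png");cv2.imwrite("pics/a9.png",cv2.resize(s[290:390,330:430],(600,600)))
```

```text
t 9.6 tcp [ 0.4736 -0.3037  0.0199] yaw 13.47 z [-0.002  0.    -1.   ] F [ 0.3 -0.3  0.7] w 0.0683 q [ 0.11  0.63  0.46  2.   -0.47  0.62  1.12]
jaw 13 shift cm [-0.17 -0.07  0.04] rot [-0.08 -0.03  0.17]
jaw 193 shift cm [-0.17 -0.07  0.04] rot [ 4.0000e-02 -1.3000e-01 -1.7983e+02]
```

View pics/a9.png

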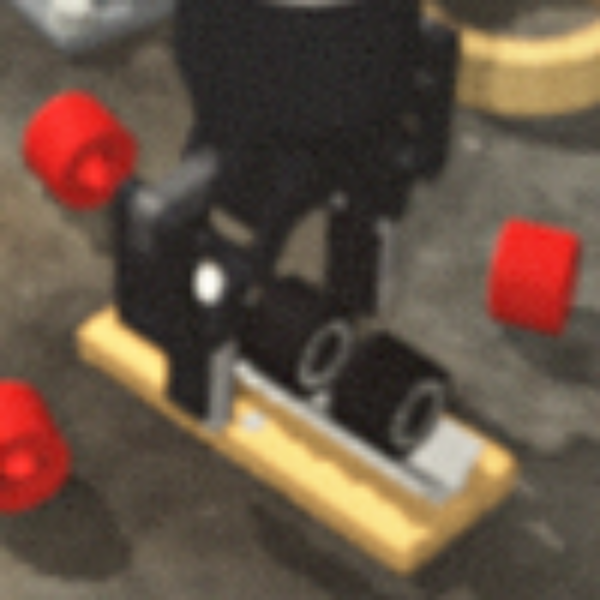

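Fingers straddle the middle roller. Closing after a 2 mm correction.

Request:
jog_arm(rows=[{"xyz":[-0.2,-0.1,0],"delta_rot":[0,0,0.2],"fingers":0.2},{"xyz":[-0.2,-0.1,0],"delta_rot":[0,0,0.2],"fingers":0.4},{"xyz":[-0.2,-0.1,0],"delta_rot":[0,0,0.2],"fingers":0.75},{"xyz":[-0.2,-0.1,0],"delta_rot":[0,0,0.2],"fingers":0.75},{"xyz":[-0.2,-0.1,0],"delta_rot":[0,0,0.2],"fingers":0.75}], grip_force=40)

```text
clock: 10.02
tcp_pos: [0.4745, -0.3061, 0.021]
orientation: [1.949, 2.463, 0.001]
contact_force: [1.3, 1.2, 6.2]
grip_width: 0.0331
```

Request:
jog_arm(rows=[{"xyz":[0,0,-0.5],"delta_rot":[0,0,0],"fingers":0.75},{"xyz":[0,0,-4],"delta_rot":[0,0,0],"fingers":0.75},{"xyz":[0,0,-8],"delta_rot":[0,0,0],"fingers":0.75},{"xyz":[0,0,-12],"delta_rot":[0,0,0],"fingers":0.75},{"xyz":[0,0,-15],"delta_rot":[0,0,0],"fingers":0.75}])

```text
clock: 10.43
tcp_pos: [0.4741, -0.3068, 0.1741]
orientation: [1.949, 2.46, 0.001]
contact_force: [0.2, 0.4, -0.2]
grip_width: 0.0327
```

Run:
```python
from plan import *
for n in("scene",): cv2.imwrite(f"pics/{n}10.png",imaging.grab_frame(n))
o=st();p=pose(B,[(0,-.0155,0)])[0];plan([p[0],p[1],.17],B[3])
s=cv2.imread("pics/scene10.png")
x,y,w,h,k=350,260,60,60,10
c=crop(s,x,y,w,h,k)
P=[*o["tcp_pos"],np.radians(13.35)]
for e in(-.012,.012): draw(c,"scene",pose(P,ring(0,e,.0165,.017)),(0,255,0),k,x,y)
cv2.imwrite("pics/a10.png",c)
```

```text
t 10.48 tcp [ 0.4767 -0.3088  0.1791] yaw 13.19 z [ 0.01  -0.004 -1.   ] F [ 3.  -1.3  2.5] w 0.0329 q [-0.02  0.41  0.63  1.91 -0.3   0.91  0.98]
jaw 0 shift cm [23.47 13.47  0.88] rot [ 0.53  0.31 12.82]
jaw 180 shift cm [23.47 13.47  0.88] rot [  -0.46    0.78 -167.18]
```

View pics/a10.png

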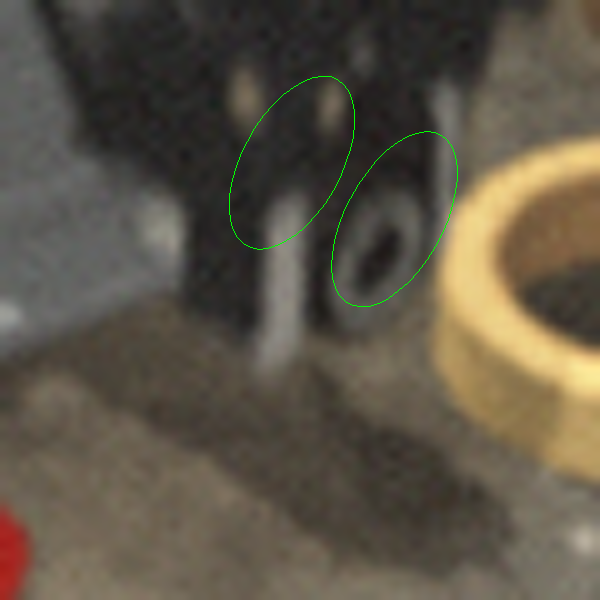

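Request:
jog_arm(rows=[{"xyz":[3.3,1.9,0],"delta_rot":[0.4,0.3,3],"fingers":0.75},{"xyz":[6.6,3.8,0],"delta_rot":[0.4,0.3,6],"fingers":0.75},{"xyz":[9.9,5.7,0],"delta_rot":[0.4,0.3,9],"fingers":0.75},{"xyz":[13.2,7.6,0],"delta_rot":[0.4,0.3,12],"fingers":0.75},{"xyz":[16.5,9.5,0],"delta_rot":[0.4,0.3,12.8],"fingers":0.75}])

```text
clock: 10.9
tcp_pos: [0.5312, -0.1248, 0.1789]
orientation: [2.217, 2.224, 0.003]
contact_force: [0.2, 0.6, 0.2]
grip_width: 0.0328
```

Run:
```python
from plan import *
st();p=pose(B,[(0,-.0155,0)])[0];plan([p[0],p[1],.17],B[3])
```

```text
t 10.9 tcp [ 0.5312 -0.1248  0.1789] yaw 0.19 z [ 0.002  0.    -1.   ] F [0.2 0.6 0.2] w 0.0328 q [-0.41  0.38  0.66  1.95 -0.29  0.9   0.41]
jaw 0 shift cm [7.52 2.33 0.9 ] rot [ 0.12 -0.02 -0.18]
jaw 180 shift cm [7.52 2.33 0.9 ] rot [-3.0000e-02 -1.8000e-01  1.7982e+02]
```

Request:
jog_arm(rows=[{"xyz":[3.5,1.1,0.3],"delta_rot":[0.1,0,-0.2],"fingers":0.75},{"xyz":[6.2,1.9,0.6],"delta_rot":[0.1,0,-0.2],"fingers":0.75},{"xyz":[7.5,2.3,0.9],"delta_rot":[0.1,0,-0.2],"fingers":0.75},{"xyz":[7.5,2.3,1.5],"delta_rot":[0.1,0,-0.2],"fingers":0.75},{"xyz":[7.5,2.3,2.5],"delta_rot":[0.1,0,-0.2],"fingers":0.75}])

```text
clock: 11.32
tcp_pos: [0.5543, -0.0503, 0.154]
orientation: [2.212, 2.229, 0.001]
contact_force: [0.5, 0.2, -0.6]
grip_width: 0.0332
```

Run:
```python
from plan import *
for i in range(2):imaging.grab_frame("scene")
st();p=pose(B,[(0,-.0155,0)])[0];plan([p[0],p[1],.08],B[3])
```

```text
t 11.42 tcp [ 0.5521 -0.0519  0.1523] yaw 0.23 z [-0.003 -0.001 -1.   ] F [ 0.1 -0.6 -1.3] w 0.0334 q [-0.51  0.43  0.63  1.95 -0.33  0.86  0.3 ]
jaw 0 shift cm [0.23 0.24 7.23] rot [-0.17  0.05 -0.14]
jaw 180 shift cm [0.23 0.24 7.23] rot [7.0000e-02 2.7000e-01 1.7986e+02]
```

Request:
jog_arm(rows=[{"xyz":[0.2,0.2,0.3],"delta_rot":[-0.1,0,0],"fingers":0.75},{"xyz":[0.2,0.2,0.8],"delta_rot":[-0.1,0,0],"fingers":0.75},{"xyz":[0.2,0.2,1.2],"delta_rot":[-0.1,0,0],"fingers":0.75},{"xyz":[0.2,0.2,1.5],"delta_rot":[-0.1,0,0],"fingers":0.75},{"xyz":[0.2,0.2,1.5],"delta_rot":[-0.1,0,0],"fingers":0.75}])

```text
clock: 11.83
tcp_pos: [0.5535, -0.0502, 0.1366]
orientation: [-2.217, -2.225, 0.004]
contact_force: [-0.0, -0.2, -0.7]
grip_width: 0.0333
```

Run:
```python
from plan import *
for n in("scene",): cv2.imwrite(f"pics/{n}11.png",imaging.grab_frame(n))
st();p=pose(B,[(0,-.0155,0)])[0];plan([p[0],p[1],.08],B[3])
s=cv2.imread("pics/scene11.png");cv2.imwrite("pics/a11.png",cv2.resize(s[190:290,290:390],(600,600)))
```

```text
t 11.88 tcp [ 0.5538 -0.0501  0.137 ] yaw 0.21 z [-0.002 -0.001 -1.   ] F [ 0.1  0.9 -0.5] w 0.0333 q [-0.49  0.45  0.61  1.96 -0.34  0.83  0.31]
jaw 0 shift cm [0.06 0.06 5.7 ] rot [-0.11  0.05 -0.16]
jaw 180 shift cm [0.06 0.06 5.7 ] rot [8.0000e-02 1.7000e-01 1.7984e+02]
```

View pics/a11.png

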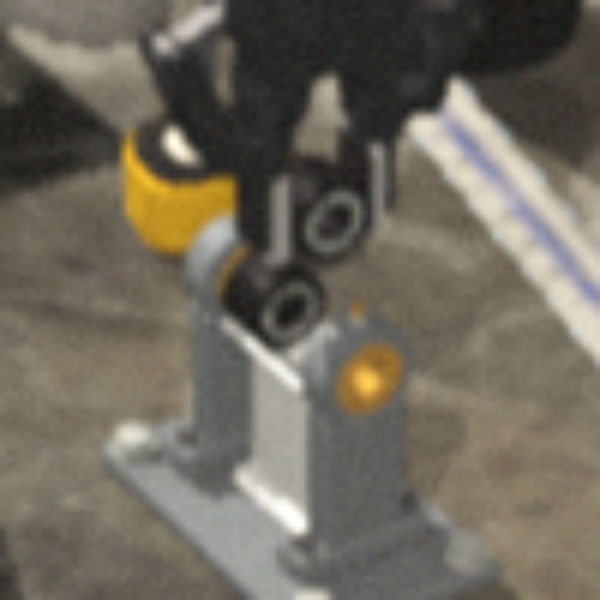

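Request:
jog_arm(rows=[{"xyz":[0.1,0,1.5],"delta_rot":[-0.1,0,-0.1],"fingers":0.75},{"xyz":[0.1,0,3],"delta_rot":[-0.1,0,-0.1],"fingers":0.75},{"xyz":[0.1,0,4.5],"delta_rot":[-0.1,0,-0.1],"fingers":0.75},{"xyz":[0.1,0,5.4],"delta_rot":[-0.1,0,-0.1],"fingers":0.75},{"xyz":[0.1,0,5.7],"delta_rot":[-0.1,0,-0.1],"fingers":0.75}])

```text
clock: 12.3
tcp_pos: [0.5551, -0.0492, 0.0801]
orientation: [2.214, 2.226, 0.001]
contact_force: [1.5, 0.6, 12.0]
grip_width: 0.0327
```

Run:
```python
from plan import *
for n in("scene",): cv2.imwrite(f"pics/{n}12.png",imaging.grab_frame(n))
st();p=pose(B,[(0,-.0155,0)])[0];plan([p[0],p[1],.08],B[3])
```

```text
t 12.35 tcp [ 0.5553 -0.0493  0.0802] yaw 0.31 z [ 0.002 -0.001 -1.   ] F [ 0.7 -0.1  0.1] w 0.0334 q [-0.45  0.54  0.55  1.99 -0.42  0.72  0.36]
jaw 0 shift cm [-0.03 -0.1   0.02] rot [ 0.14  0.06 -0.06]
jaw 180 shift cm [-0.03 -0.1   0.02] rot [ 1.0000e-01 -2.2000e-01  1.7994e+02]
```

Request:
jog_arm(rows=[{"xyz":[0,0,0],"delta_rot":[0,0,0],"fingers":0.55},{"xyz":[0,0,0],"delta_rot":[0,0,0],"fingers":0.45},{"xyz":[0,0,0],"delta_rot":[0,0,0],"fingers":0.3},{"xyz":[0,0,0],"delta_rot":[0,0,0],"fingers":0.2},{"xyz":[0,0,0],"delta_rot":[0,0,0],"fingers":0.2}])

```text
clock: 12.77
tcp_pos: [0.5552, -0.0492, 0.0804]
orientation: [2.214, 2.226, 0.002]
contact_force: [0.8, 0.0, 0.3]
grip_width: 0.0682
```

Request:
jog_arm(rows=[{"xyz":[0,0,-2],"delta_rot":[0,0,0],"fingers":0.2},{"xyz":[0,0,-5],"delta_rot":[0,0,0],"fingers":0.2},{"xyz":[0,0,-8],"delta_rot":[0,0,0],"fingers":0.2},{"xyz":[0,0,-10],"delta_rot":[0,0,0],"fingers":0.2},{"xyz":[0,0,-10],"delta_rot":[0,0,0],"fingers":0.2}])

```text
clock: 13.18
tcp_pos: [0.5575, -0.0497, 0.1846]
orientation: [2.211, 2.222, 0.01]
contact_force: [0.9, -0.6, 0.4]
grip_width: 0.0684
```

Run:
```python
from plan import *
for n in("scene",): cv2.imwrite(f"pics/{n}13.png",imaging.grab_frame(n))
s=cv2.imread("pics/scene13.png")
x,y,w,h,k=300,205,70,70,8
c=crop(s,x,y,w,h,k)
for e in(-.0275,-.0035,.0035,.0275): draw(c,"scene",pose(B,ring(0,e,.095,.017)),(0,255,0),k,x,y)
cv2.imwrite("pics/a13.png",c)
st();plan([.51,.14,.2],A[3]);plan([A[0],A[1],.15],A[3])
```

```text
t 13.23 tcp [ 0.5564 -0.0492  0.1825] yaw 0.31 z [ 0.007 -0.    -1.   ] F [-0.1  0.   0.1] w 0.0682 q [-0.53  0.39  0.65  1.93 -0.3   0.91  0.27]
jaw 4 shift cm [18.95 -4.52 -1.79] rot [ 0.4   0.03 -3.84]
jaw 184 shift cm [18.95 -4.52 -1.79] rot [ 5.0000e-02 -6.1000e-01  1.7616e+02]
jaw 4 shift cm [33.64 -7.6   3.19] rot [ 0.4   0.03 -3.84]
jaw 184 shift cm [33.64 -7.6   3.19] rot [ 5.0000e-02 -6.1000e-01  1.7616e+02]
```

View pics/a13.png

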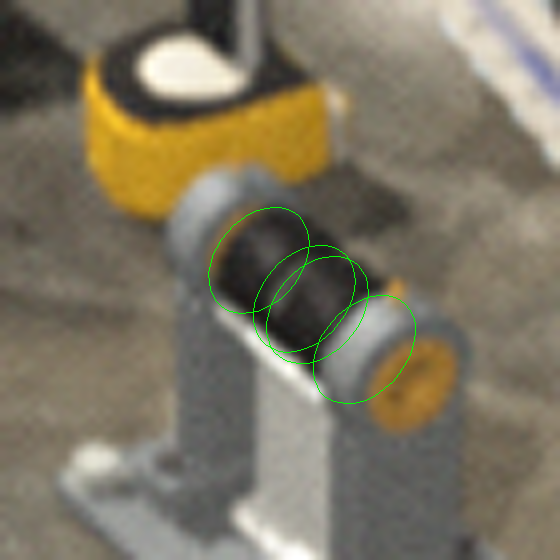

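Request:
jog_arm(rows=[{"xyz":[3.8,-0.9,0],"delta_rot":[0.4,0,-1],"fingers":0.3},{"xyz":[7.8,-1.8,0],"delta_rot":[0.4,0,-2],"fingers":0.3},{"xyz":[11.8,-2.7,0],"delta_rot":[0.4,0,-3],"fingers":0.3},{"xyz":[15.8,-3.6,0],"delta_rot":[0.4,0,-3.8],"fingers":0.3},{"xyz":[19.8,-4.5,0],"delta_rot":[0.4,0,-3.8],"fingers":0.3}])

```text
clock: 13.65
tcp_pos: [0.5087, 0.15, 0.181]
orientation: [-2.139, -2.3, 0.003]
contact_force: [0.3, 0.1, -0.3]
grip_width: 0.0595
```

Run:
```python
from plan import *
st();plan([A[0],A[1],.12],A[3])
```

```text
t 13.65 tcp [0.5087 0.15   0.181 ] yaw 4.15 z [-0.002 -0.001 -1.   ] F [ 0.3  0.1 -0.3] w 0.0595 q [-0.89  0.34  0.6   1.98 -0.24  0.9  -0.09]
jaw 4 shift cm [13.86 -1.98  6.09] rot [-0.1   0.06 -0.01]
jaw 184 shift cm [13.86 -1.98  6.09] rot [9.0000e-02 1.6000e-01 1.7999e+02]
```

Request:
jog_arm(rows=[{"xyz":[4,-0.6,1.2],"delta_rot":[-0.1,0,0],"fingers":0.3},{"xyz":[8,-1.2,2.4],"delta_rot":[-0.1,0,0],"fingers":0.3},{"xyz":[11.5,-1.7,4],"delta_rot":[-0.1,0,0],"fingers":0.3},{"xyz":[13.6,-2,5],"delta_rot":[-0.1,0,0],"fingers":0.3},{"xyz":[13.9,-2,6],"delta_rot":[-0.1,0,0],"fingers":0.3}])

```text
clock: 14.07
tcp_pos: [0.4754, 0.2927, 0.1185]
orientation: [-2.129, -2.308, 0.004]
contact_force: [0.3, 0.3, 0.3]
grip_width: 0.0597
```

Run:
```python
from plan import *
for n in("scene","top","top"): cv2.imwrite(f"pics/{n}14.png",imaging.grab_frame(n))
st();plan([A[0],A[1],.06],A[3])
s=cv2.imread("pics/scene14.png");t=cv2.imread("pics/top14.png")
cv2.imwrite("pics/a14.png",np.hstack([crop(s,195,155,80,80,5),crop(t,120,230,80,80,5)]))
```

```text
t 14.22 tcp [0.4778 0.2857 0.1196] yaw 4.14 z [-0.002 -0.004 -1.   ] F [-0.1 -0.3  0.1] w 0.0603 q [-1.06  0.46  0.52  1.97 -0.31  0.8  -0.28]
jaw 4 shift cm [0.12 0.12 5.96] rot [-0.14  0.21 -0.02]
jaw 184 shift cm [0.12 0.12 5.96] rot [  0.33   0.21 179.98]
```

View pics/a14.png

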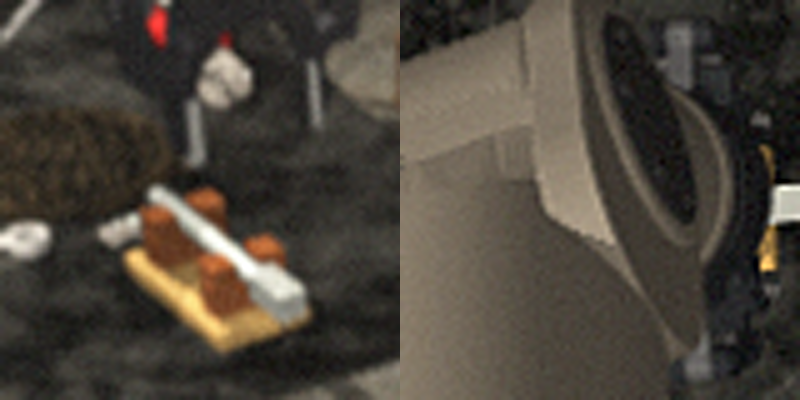

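Request:
jog_arm(rows=[{"xyz":[0,0.1,1.5],"delta_rot":[-0.1,0.2,0],"fingers":0.3},{"xyz":[0,0.1,3],"delta_rot":[-0.1,0.2,0],"fingers":0.3},{"xyz":[0,0.1,4.5],"delta_rot":[-0.1,0.2,0],"fingers":0.3},{"xyz":[0,0.1,5.5],"delta_rot":[-0.1,0.2,0],"fingers":0.3},{"xyz":[0,0.1,5.5],"delta_rot":[-0.1,0.2,0],"fingers":0.3}])

```text
clock: 14.63
tcp_pos: [0.4783, 0.2831, 0.0633]
orientation: [-2.143, -2.297, 0.006]
contact_force: [0.3, -0.2, -0.5]
grip_width: 0.06
```

Run:
```python
from plan import *
for n in("top","scene"): cv2.imwrite(f"pics/{n}15.png",imaging.grab_frame(n))
st();plan([A[0],A[1]-.001,.018],A[3])
s=cv2.imread("pics/scene15.png");t=cv2.imread("pics/top15.png")
cv2.imwrite("pics/a15.png",np.hstack([crop(s,195,155,80,80,5),crop(t,140,230,80,80,5)]))
```

```text
t 14.73 tcp [0.4793 0.2844 0.065 ] yaw 4.03 z [-0.    -0.001 -1.   ] F [ 0.2 -0.6 -0.3] w 0.0596 q [-1.01  0.55  0.47  1.99 -0.38  0.69 -0.23]
jaw 4 shift cm [ 0.14 -0.04  4.7 ] rot [-0.03  0.03 -0.13]
jaw 184 shift cm [ 0.14 -0.04  4.7 ] rot [5.0000e-02 4.0000e-02 1.7987e+02]
```

View pics/a15.png

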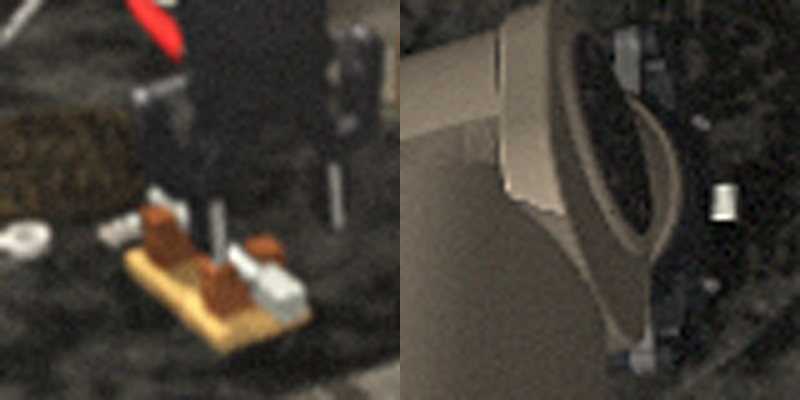

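Request:
jog_arm(rows=[{"xyz":[0,0,1.2],"delta_rot":[0,0,-0.1],"fingers":0.3},{"xyz":[0,0,2.4],"delta_rot":[0,0,-0.1],"fingers":0.3},{"xyz":[0,0,3.6],"delta_rot":[0,0,-0.1],"fingers":0.3},{"xyz":[0,0,4.6],"delta_rot":[0,0,-0.1],"fingers":0.3},{"xyz":[0,0,4.6],"delta_rot":[0,0,-0.1],"fingers":0.3}])

```text
clock: 15.15
tcp_pos: [0.4777, 0.2836, 0.0164]
orientation: [-2.139, -2.3, 0.007]
contact_force: [-0.3, -0.1, 0.4]
grip_width: 0.0598
```

Run:
```python
from plan import *
for n in("top","scene"): cv2.imwrite(f"pics/{n}16.png",imaging.grab_frame(n))
st();plan([A[0],A[1]-.001,.018],A[3])
s=cv2.imread("pics/scene16.png");t=cv2.imread("pics/top16.png")
cv2.imwrite("pics/a16.png",np.hstack([crop(s,205,165,60,60,7),crop(t,160,240,60,60,6)[:,:,:] if 0 else cv2.resize(t[240:300,160:214],(378,420))]))
```

```text
t 15.25 tcp [0.4789 0.284  0.0182] yaw 4.12 z [-0.002 -0.002 -1.   ] F [-0.4  0.4 -0.1] w 0.0596 q [-0.96  0.62  0.41  2.01 -0.43  0.6  -0.19]
jaw 4 shift cm [0.18 0.   0.02] rot [-0.1   0.08 -0.04]
jaw 184 shift cm [0.18 0.   0.02] rot [1.3000e-01 1.5000e-01 1.7996e+02]
```

View pics/a16.png

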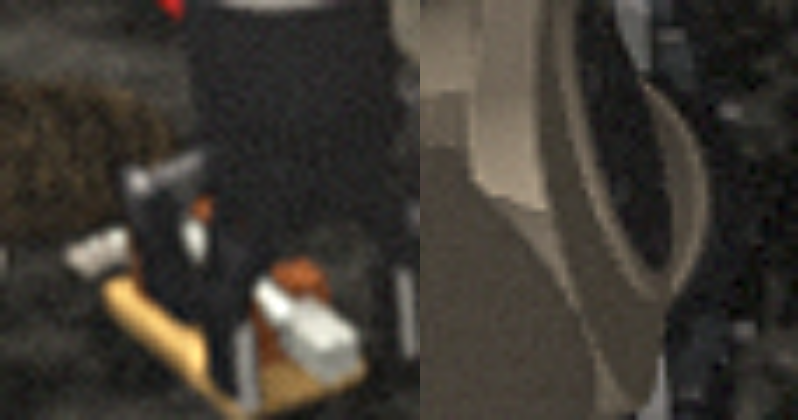

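Request:
jog_arm(rows=[{"xyz":[0,0,0],"delta_rot":[-0.1,0.1,0],"fingers":0.6},{"xyz":[0,0,0],"delta_rot":[-0.1,0.1,0],"fingers":0.9},{"xyz":[0,0,0],"delta_rot":[-0.1,0.1,0],"fingers":0.95},{"xyz":[0,0,0],"delta_rot":[-0.1,0.1,0],"fingers":0.95},{"xyz":[0,0,0],"delta_rot":[-0.1,0.1,0],"fingers":0.95}], grip_force=70)

```text
clock: 15.67
tcp_pos: [0.4795, 0.2843, 0.0188]
orientation: [2.14, 2.3, 0.003]
contact_force: [0.7, 0.6, 1.1]
grip_width: 0.0149
```

Run:
```python
from plan import *
for n in("scene",): cv2.imwrite(f"pics/{n}17.png",imaging.grab_frame(n))
st()
s=cv2.imread("pics/scene17.png")
cv2.imwrite("pics/a17.png",crop(s,195,155,80,80,7))
```

```text
t 15.72 tcp [0.4795 0.2843 0.0188] yaw 4.11 z [ 0.001  0.001 -1.   ] F [ 0.2 -0.2  2.2] w 0.0145 q [-0.96  0.62  0.41  2.01 -0.43  0.6  -0.19]
```

View pics/a17.png

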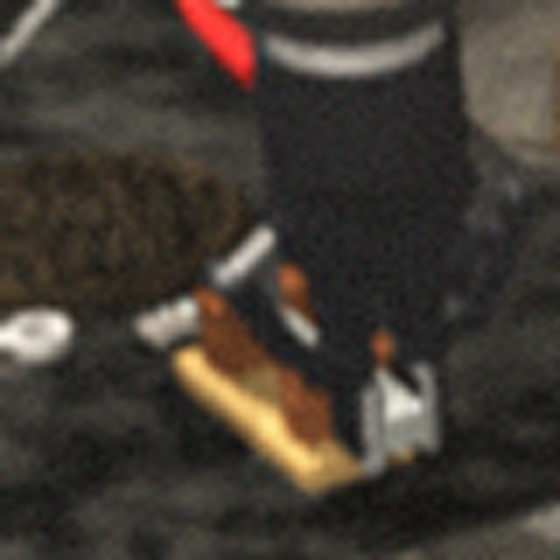

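Request:
jog_arm(rows=[{"xyz":[0,0,-0.5],"delta_rot":[0,0,0],"fingers":0.95},{"xyz":[0,0,-2],"delta_rot":[0,0,0],"fingers":0.95},{"xyz":[0,0,-4],"delta_rot":[0,0,0],"fingers":0.95},{"xyz":[0,0,-7],"delta_rot":[0,0,0],"fingers":0.95},{"xyz":[0,0,-10],"delta_rot":[0,0,0],"fingers":0.95}])

```text
clock: 16.13
tcp_pos: [0.4783, 0.2834, 0.1192]
orientation: [-2.14, -2.3, 0.002]
contact_force: [0.7, 0.4, -1.4]
grip_width: 0.0147
```

Request:
jog_arm(rows=[{"xyz":[0,0,-3],"delta_rot":[0,0,0],"fingers":0.95},{"xyz":[0,0,-5],"delta_rot":[0,0,0],"fingers":0.95},{"xyz":[0,0,-6.5],"delta_rot":[0,0,0],"fingers":0.95},{"xyz":[0,0,-7],"delta_rot":[0,0,0],"fingers":0.95},{"xyz":[0,0,-7],"delta_rot":[0,0,0],"fingers":0.95}])

```text
clock: 16.55
tcp_pos: [0.4786, 0.2838, 0.1903]
orientation: [-2.14, -2.3, -0.001]
contact_force: [0.0, -0.6, -0.9]
grip_width: 0.0147
```

Run:
```python
from plan import *
imaging.grab_frame("top")
st()
for n in("scene",): cv2.imwrite(f"pics/{n}18.png",imaging.grab_frame(n))
o=st()
s=cv2.imread("pics/scene18.png")
x,y,w,h,k=195,95,90,90,7
c=crop(s,x,y,w,h,k)
P=[*o["tcp_pos"],np.radians(4.1)]
print(proj("scene",pose(P,[(0,.1425,.0175)])))
for e in(.0195,.1355): draw(c,"scene",pose(P,ring(0,e,.0175,.006)),(0,255,0),k,x,y)
draw(c,"scene",pose(P,[(0,.1425,.0175),(0,.02,.0175)]),(0,0,255),k,x,y,False)
cv2.imwrite("pics/a18.png",c)
```

```text
t 16.6 tcp [0.4779 0.2835 0.1891] yaw 4.13 z [-0.001 -0.001 -1.   ] F [-0.3 -0.  -1.3] w 0.015 q [-1.1   0.37  0.58  1.92 -0.25  0.93 -0.34]
t 16.65 tcp [0.4775 0.2832 0.1883] yaw 4.13 z [-0.003 -0.002 -1.   ] F [-0.4 -0.5 -1.8] w 0.0149 q [-1.1   0.37  0.58  1.92 -0.25  0.93 -0.34]
[[218.08055742 136.99494851]]
```

View pics/a18.png

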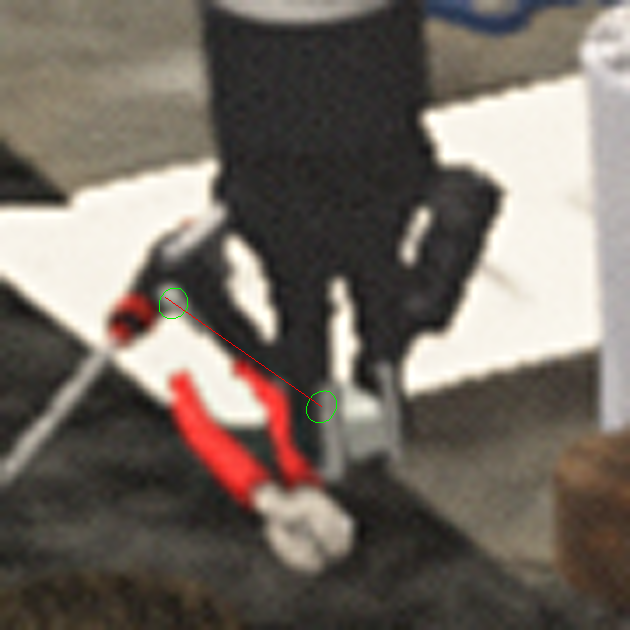

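Run:
```python
from plan import *
plan([.51,.09,.195],B[3]);plan([.554,-.24,.195],B[3])
```

```text
jaw 0 shift cm [-19.51   1.85  -0.64] rot [-0.15  0.1   3.76]
jaw 180 shift cm [-19.51   1.85  -0.64] rot [-1.5000e-01 -2.3000e-01 -1.7624e+02]
jaw 0 shift cm [-52.74   3.86  -0.59] rot [-0.15  0.1   3.76]
jaw 180 shift cm [-52.74   3.86  -0.59] rot [-1.5000e-01 -2.3000e-01 -1.7624e+02]
```

Request:
jog_arm(rows=[{"xyz":[-3,0.3,-0.2],"delta_rot":[-0.1,0.1,1],"fingers":0.95},{"xyz":[-7,0.7,-0.4],"delta_rot":[-0.1,0.1,2],"fingers":0.95},{"xyz":[-11,1,-0.6],"delta_rot":[-0.1,0.1,3],"fingers":0.95},{"xyz":[-15,1.4,-0.6],"delta_rot":[-0.1,0.1,3.8],"fingers":0.95},{"xyz":[-19,1.8,-0.6],"delta_rot":[-0.1,0.1,3.8],"fingers":0.95}])

```text
clock: 17.07
tcp_pos: [0.5081, 0.0931, 0.1933]
orientation: [-2.214, -2.227, 0.005]
contact_force: [0.9, -1.3, -1.2]
grip_width: 0.0147
```

Run:
```python
from plan import *
st();plan([.554,-.24,.195],B[3])
```

```text
t 17.07 tcp [0.5081 0.0931 0.1933] yaw 0.32 z [-0.003 -0.001 -1.   ] F [ 0.9 -1.3 -1.2] w 0.0147 q [-0.84  0.3   0.66  2.   -0.23  0.91 -0.06]
jaw 0 shift cm [-33.34   4.4   -0.15] rot [-0.18  0.06 -0.05]
jaw 180 shift cm [-33.34   4.4   -0.15] rot [1.0000e-01 2.8000e-01 1.7995e+02]
```

Request:
jog_arm(rows=[{"xyz":[-3.9,0.5,0],"delta_rot":[-0.1,0,0],"fingers":0.95},{"xyz":[-7.8,1,0],"delta_rot":[-0.1,0,0],"fingers":0.95},{"xyz":[-11.7,1.5,0],"delta_rot":[-0.1,0,0],"fingers":0.95},{"xyz":[-15.6,2,0],"delta_rot":[-0.1,0,0],"fingers":0.95},{"xyz":[-19.5,2.6,0],"delta_rot":[-0.1,0,0],"fingers":0.95}])

```text
clock: 17.48
tcp_pos: [0.534, -0.1035, 0.1919]
orientation: [-2.214, -2.226, 0.006]
contact_force: [1.8, 0.4, -1.8]
grip_width: 0.0146
```

Run:
```python
from plan import *
st();plan([.554,-.24,.195],B[3])
```

```text
t 17.48 tcp [ 0.534  -0.1035  0.1919] yaw 0.33 z [-0.004 -0.001 -1.   ] F [ 1.8  0.4 -1.8] w 0.0146 q [-0.48  0.37  0.7   1.94 -0.29  0.94  0.37]
jaw 0 shift cm [-13.67   1.92  -0.3 ] rot [-0.24  0.06 -0.04]
jaw 180 shift cm [-13.67   1.92  -0.3 ] rot [1.0000e-01 3.8000e-01 1.7995e+02]
```

Request:
jog_arm(rows=[{"xyz":[-4,0.6,0],"delta_rot":[-0.1,0,0],"fingers":0.95},{"xyz":[-8,1.2,0],"delta_rot":[-0.1,0,0],"fingers":0.95},{"xyz":[-11.5,1.7,0],"delta_rot":[-0.1,0,0],"fingers":0.95},{"xyz":[-13.5,1.9,0],"delta_rot":[-0.1,0,0],"fingers":0.95},{"xyz":[-13.7,1.9,0],"delta_rot":[-0.1,0,0],"fingers":0.95}])

```text
clock: 17.9
tcp_pos: [0.5519, -0.2462, 0.1907]
orientation: [-2.223, -2.22, 0.01]
contact_force: [-0.5, -0.4, -1.9]
grip_width: 0.015
```

Run:
```python
from plan import *
for n in("scene","top","scene","top"): cv2.imwrite(f"pics/{n}19.png",imaging.grab_frame(n))
o=st();plan([.554,-.24,.0775],B[3])
a=R.from_rotvec(o["orientation"]).as_matrix()
ax=-a[:,0] if a[1,0]<0 else a[:,0]
print(ax)
s=cv2.imread("pics/scene19.png");t=cv2.imread("pics/top19.png")
cv2.imwrite("pics/a19.png",np.hstack([crop(s,330,200,100,150,4),crop(t,340,205,100,150,4)]))
```

```text
t 18.1 tcp [ 0.5534 -0.2386  0.1907] yaw 0.41 z [-0.005  0.    -1.   ] F [ 0.2  0.7 -0.8] w 0.0147 q [-0.21  0.47  0.69  1.81 -0.35  0.99  0.63]
jaw 0 shift cm [-0.15  0.11 11.32] rot [-0.27 -0.02  0.04]
jaw 180 shift cm [-0.15  0.11 11.32] rot [ 4.0000e-02 -4.2000e-01 -1.7996e+02]
[-7.12806846e-03  9.99974509e-01  4.15872762e-04]
```

View pics/a19.png

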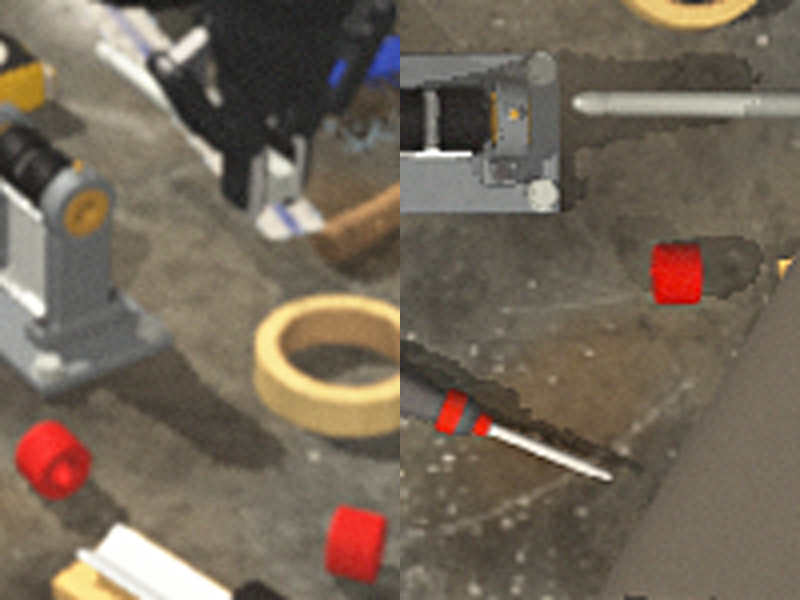

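Request:
jog_arm(rows=[{"xyz":[-0.5,0,2.5],"delta_rot":[-0.2,0,0],"fingers":0.95},{"xyz":[-0.5,0,5.5],"delta_rot":[-0.2,0,0],"fingers":0.95},{"xyz":[-0.5,0,8.5],"delta_rot":[-0.2,0,0],"fingers":0.95},{"xyz":[-0.5,0,11],"delta_rot":[-0.2,0,0],"fingers":0.95},{"xyz":[-0.5,0,11.3],"delta_rot":[-0.2,0,0],"fingers":0.95}])

```text
clock: 18.52
tcp_pos: [0.5503, -0.2396, 0.073]
orientation: [-2.204, -2.227, 0.005]
contact_force: [-0.3, -0.1, -1.9]
grip_width: 0.0149
```

```bash
cat > chk.py <<'E'
from plan import *
def chk(tag,draws=True):
    for n in("scene","top","scene","top"): cv2.imwrite(f"pics/{n}{tag}.png",imaging.grab_frame(n))
    o=st()
    s=cv2.imread(f"pics/scene{tag}.png");t=cv2.imread(f"pics/top{tag}.png")
    cs=crop(s,325,215,70,100,6);ct=crop(t,340,215,60,50,6)
    ct=crop(t,330,205,95,60,8);cs=crop(s,320,210,95,60,8)
    if draws:
        for n,c,x,y in(("top",ct,330,205),("scene",cs,320,210)):
            draw(c,n,pose(B,[(0,-.0505,.095),(0,-.2,.095)]),(0,0,255),8,x,y,False)
            draw(c,n,pose(B,ring(0,-.0505,.095,.008)),(0,255,0),8,x,y)
    cv2.imwrite(f"pics/a{tag}.png",ct);cv2.imwrite(f"pics/b{tag}.png",cs)
E
python3 - <<'E'
from chk import *
chk(20)
plan([.554,-.24,.0775],B[3])
E
```

```text
t 18.72 tcp [ 0.5541 -0.2433  0.0792] yaw 0.47 z [ 0.001 -0.    -1.   ] F [ 0.3  0.4 -1.3] w 0.0146 q [-0.12  0.62  0.59  1.88 -0.47  0.79  0.73]
jaw 0 shift cm [ 0.33 -0.01  0.17] rot [0.05 0.01 0.09]
jaw 180 shift cm [ 0.33 -0.01  0.17] rot [-1.0000e-02  8.0000e-02 -1.7991e+02]
```

View pics/a20.png

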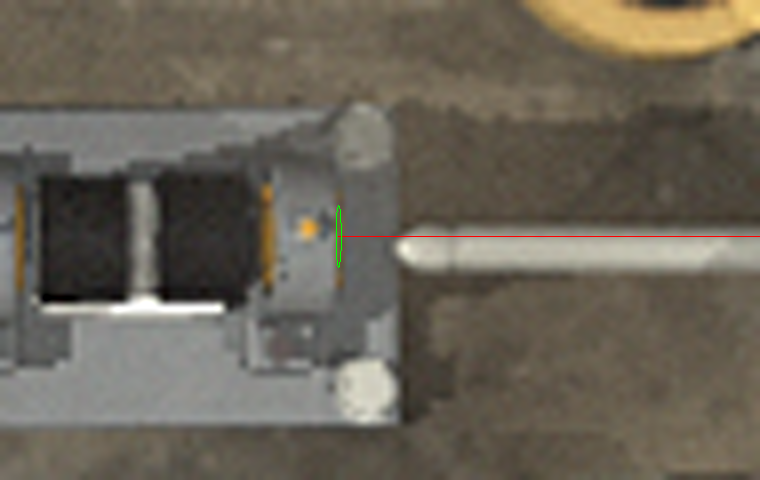

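View pics/b20.png

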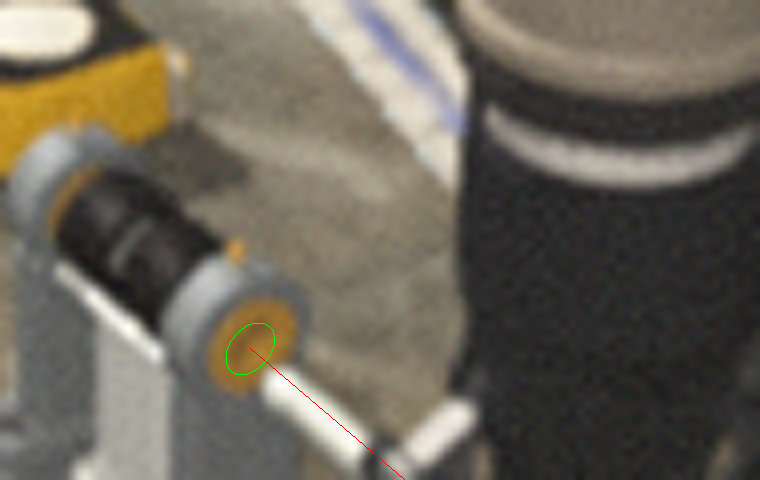

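Run:
```python
from chk import *
chk(21)
plan([.554,-.24,.0775],B[3])
```

```text
t 18.92 tcp [ 0.5539 -0.2437  0.0792] yaw 0.42 z [ 0.001 -0.    -1.   ] F [ 0.4 -0.2 -0.8] w 0.0149 q [-0.12  0.62  0.59  1.88 -0.47  0.79  0.73]
jaw 0 shift cm [0.37 0.02 0.17] rot [0.07 0.01 0.05]
jaw 180 shift cm [0.37 0.02 0.17] rot [-1.0000e-02  1.2000e-01 -1.7995e+02]
```

View pics/a21.png

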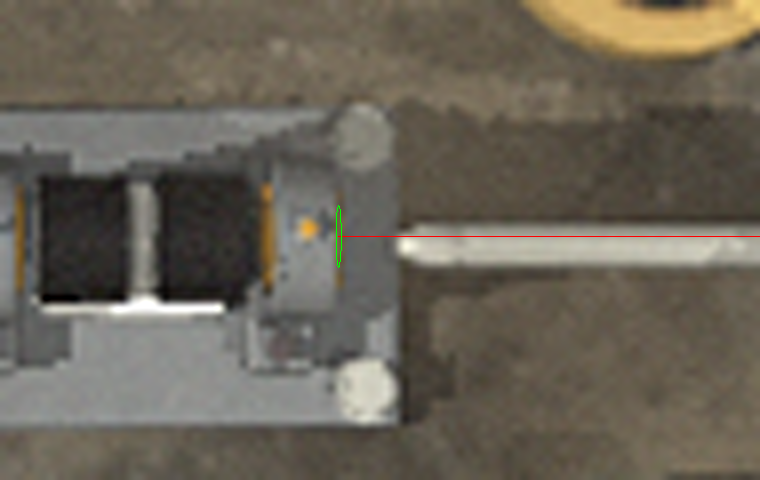

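View pics/b21.png

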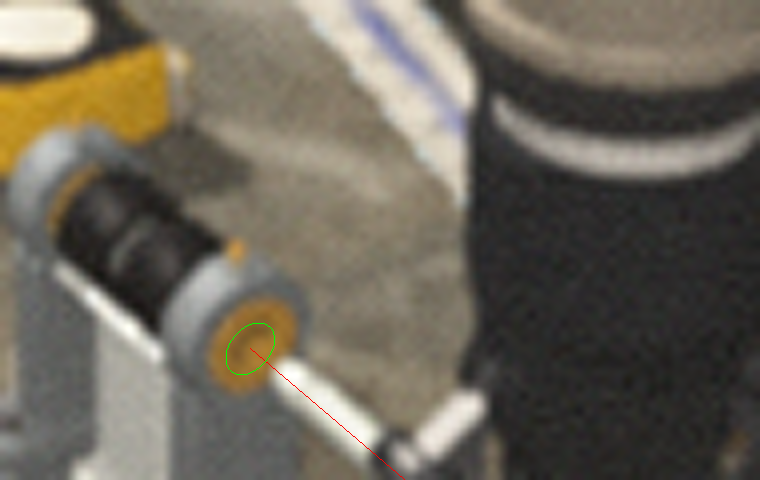

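Run:
```python
from chk import *
t=cv2.imread("pics/top21.png").astype(int)
for c in (362,363,364): print("bush",c,[(rr,*t[rr,c]) for rr in range(224,246)])
for c in (390,400,410): print("ax",c,[(rr,t[rr,c].sum()//3) for rr in range(228,243)])
for c in (340,356): print("rol",c,[(rr,t[rr,c].sum()//3) for rr in range(222,246)])
print(proj("top",pose(B,[(0,-.0325,.095),(0,-.12,.095)])))
```

```text
bush 362 [(224, np.int64(72), np.int64(75), np.int64(77)), (225, np.int64(78), np.int64(84), np.int64(82)), (226, np.int64(78), np.int64(83), np.int64(81)), (227, np.int64(80), np.int64(80), np.int64(82)), (228, np.int64(64), np.int64(80), np.int64(93)), (229, np.int64(57), np.int64(72), np.int64(85)), (230, np.int64(46), np.int64(57), np.int64(68)), (231, np.int64(48), np.int64(64), np.int64(77)), (232, np.int64(47), np.int64(64), np.int64(75)), (233, np.int64(38), np.int64(57), np.int64(74)), (234, np.int64(45), np.int64(63), np.int64(78)), (235, np.int64(42), np.int64(62), np.int64(74)), (236, np.int64(46), np.int64(66), np.int64(76)), (237, np.int64(47), np.int64(59), np.int64(74)), (238, np.int64(54), np.int64(59), np.int64(62)), (239, np.int64(45), np.int64(57), np.int64(63)), (240, np.int64(98), np.int64(100), np.int64(103)), (241, np.int64(98), np.int64(100), np.int64(98)), (242, np.int64(107), np.int64(107), np.int64(108)), (243, np.int64(105), np.int64(110), np.int64(107)), (244, np.int64(103), np.int64(102), np.int64(103)), (245, np.int64(90), np.int64(94), np.int64(93))]

[... 3632 characters left out ...]
 np.int64(34)), (241, np.int64(38)), (242, np.int64(51)), (243, np.int64(193)), (244, np.int64(126)), (245, np.int64(143))]
rol 356 [(222, np.int64(126)), (223, np.int64(126)), (224, np.int64(92)), (225, np.int64(84)), (226, np.int64(60)), (227, np.int64(42)), (228, np.int64(45)), (229, np.int64(34)), (230, np.int64(42)), (231, np.int64(35)), (232, np.int64(44)), (233, np.int64(45)), (234, np.int64(40)), (235, np.int64(46)), (236, np.int64(40)), (237, np.int64(45)), (238, np.int64(38)), (239, np.int64(33)), (240, np.int64(36)), (241, np.int64(23)), (242, np.int64(68)), (243, np.int64(255)), (244, np.int64(140)), (245, np.int64(134))]
[[363.18538964 234.07126955]
 [405.12266678 234.0421878 ]]
```

Run:
```python
from chk import *
s=cv2.imread("pics/scene21.png");x,y,w,h,k=340,235,50,40,16
c=crop(s,x,y,w,h,k)
P=[.5539,-.2437,.0792,np.radians(.42)]
for dx in(-.006,.006): draw(c,"scene",pose(P,[(dx,.1355,.0172),(dx,.05,.0172)]),(0,0,255),k,x,y,False)
for dz in(-.006,.006): draw(c,"scene",pose(P,[(0,.1355,.0172+dz),(0,.05,.0172+dz)]),(255,0,0),k,x,y,False)
draw(c,"scene",pose(P,ring(0,.1425,.0172,.0032)),(0,0,255),k,x,y)
draw(c,"scene",pose(P,ring(0,.1355,.0172,.006)),(0,0,255),k,x,y)
draw(c,"scene",pose(B,ring(0,-.0505,.095,.013)),(0,255,0),k,x,y)
cv2.imwrite("pics/d21.png",c)
y0=-.2437
p=pose(B,[(0,y0-B[1],0)])[0];plan([p[0],y0,.0778],B[3])
```

```text
jaw 0 shift cm [0.   0.17 0.14] rot [0.07 0.01 0.05]
jaw 180 shift cm [0.   0.17 0.14] rot [-1.0000e-02  1.2000e-01 -1.7995e+02]
```

View pics/d21.png

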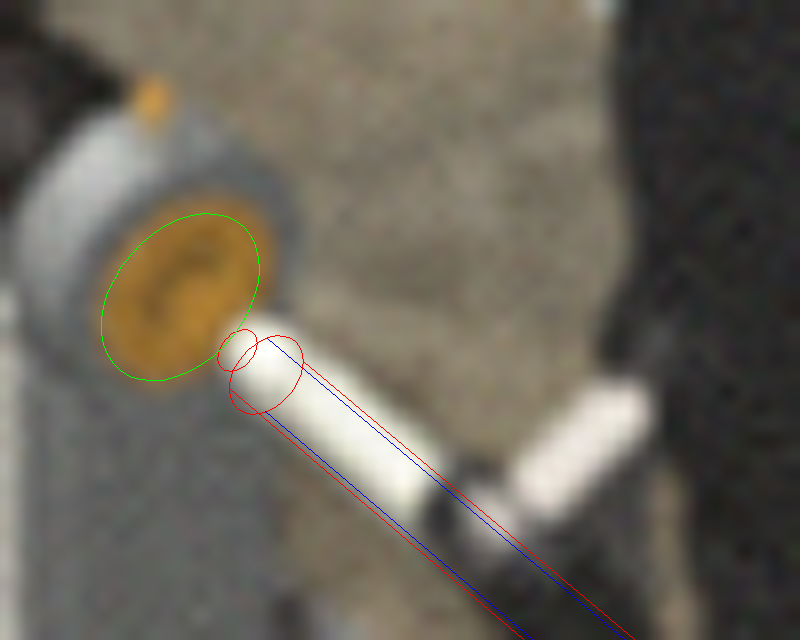

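Request:
jog_arm(rows=[{"xyz":[0,0.2,0.2],"delta_rot":[0.1,0,0],"fingers":0.95},{"xyz":[0,0.2,0.2],"delta_rot":[0.1,0,0],"fingers":0.95},{"xyz":[0.2,0.2,0.2],"delta_rot":[0.1,0,0],"fingers":0.95},{"xyz":[0.4,0.2,0.2],"delta_rot":[0.1,0,0],"fingers":0.95},{"xyz":[0.5,0.2,0.2],"delta_rot":[0.1,0,0],"fingers":0.95}])

```text
clock: 19.33
tcp_pos: [0.5558, -0.2383, 0.0771]
orientation: [-2.213, -2.23, 0.0]
contact_force: [0.4, 0.5, -1.2]
grip_width: 0.0145
```

Run:
```python
from chk import *
imaging.grab_frame("top");imaging.grab_frame("top")
chk(22)
def pl(y0,z): p=pose(B,[(0,y0-B[1],0)])[0];plan([p[0],y0,z],B[3])
pl(-.2387,.0775)
t=cv2.imread("pics/top22.png").astype(int)
for c in (390,400,410): print("ax",c,[(rr,t[rr,c].sum()//3) for rr in range(230,241)])
```

```text
t 19.63 tcp [ 0.5558 -0.2388  0.0772] yaw 0.42 z [-0. -0. -1.] F [ 0.9 -0.4 -2. ] w 0.0146 q [-0.13  0.62  0.59  1.88 -0.47  0.79  0.73]
jaw 0 shift cm [ 0.01 -0.03 -0.03] rot [-0.02  0.02  0.04]
jaw 180 shift cm [ 0.01 -0.03 -0.03] rot [-2.0000e-02 -3.0000e-02 -1.7996e+02]
ax 390 [(230, np.int64(80)), (231, np.int64(65)), (232, np.int64(116)), (233, np.int64(152)), (234, np.int64(186)), (235, np.int64(175)), (236, np.int64(168)), (237, np.int64(104)), (238, np.int64(77)), (239, np.int64(67)), (240, np.int64(59))]
ax 400 [(230, np.int64(73)), (231, np.int64(61)), (232, np.int64(112)), (233, np.int64(153)), (234, np.int64(183)), (235, np.int64(182)), (236, np.int64(169)), (237, np.int64(115)), (238, np.int64(73)), (239, np.int64(67)), (240, np.int64(88))]
ax 410 [(230, np.int64(65)), (231, np.int64(64)), (232, np.int64(112)), (233, np.int64(156)), (234, np.int64(184)), (235, np.int64(191)), (236, np.int64(179)), (237, np.int64(126)), (238, np.int64(90)), (239, np.int64(79)), (240, np.int64(89))]
```

View pics/b22.png

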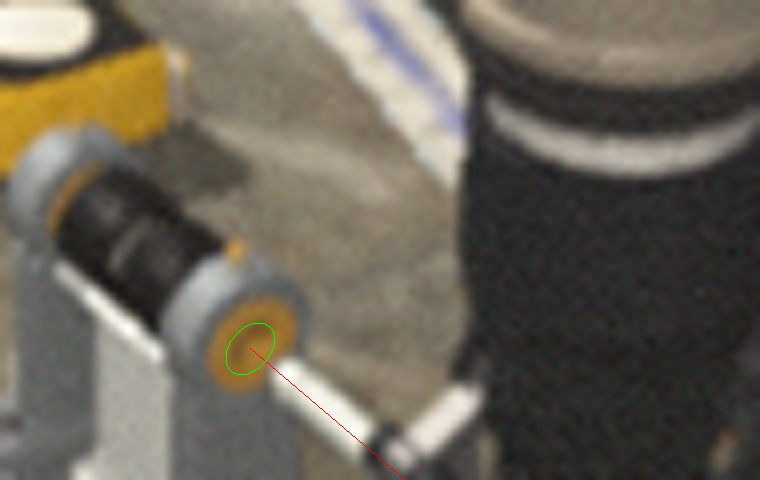

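Request:
jog_arm(rows=[{"xyz":[0.5,0.05,0],"delta_rot":[0,0,0],"fingers":0.95},{"xyz":[1,0.05,0],"delta_rot":[0,0,0],"fingers":0.95},{"xyz":[1.5,0.05,0],"delta_rot":[0,0,0],"fingers":0.95},{"xyz":[2,0.05,0],"delta_rot":[0,0,0],"fingers":0.95},{"xyz":[2.4,0.05,0],"delta_rot":[0,0,0],"fingers":0.95}])

```text
clock: 20.05
tcp_pos: [0.5562, -0.2137, 0.0771]
orientation: [-2.212, -2.23, 0.0]
contact_force: [0.5, 0.3, -1.3]
grip_width: 0.0153
```

Run:
```python
from chk import *
chk(23)
def pl(y0,z): p=pose(B,[(0,y0-B[1],0)])[0];plan([p[0],y0,z],B[3])
pl(-.2147,.0775)
```

```text
t 20.25 tcp [ 0.5562 -0.2147  0.0772] yaw 0.44 z [-0. -0. -1.] F [-1.3  0.2 -1. ] w 0.0146 q [-0.17  0.61  0.59  1.9  -0.47  0.77  0.69]
jaw 0 shift cm [-0.   -0.08 -0.03] rot [-0.02  0.02  0.07]
jaw 180 shift cm [-0.   -0.08 -0.03] rot [-3.0000e-02 -3.0000e-02 -1.7993e+02]
```

View pics/b23.png

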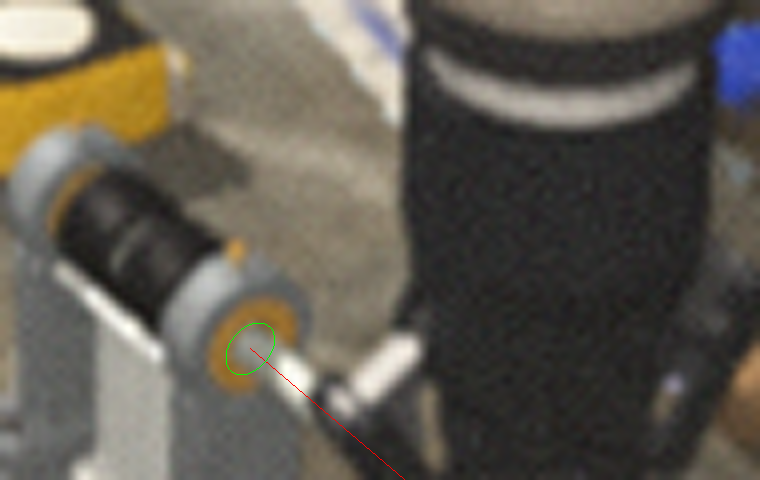

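View pics/a23.png

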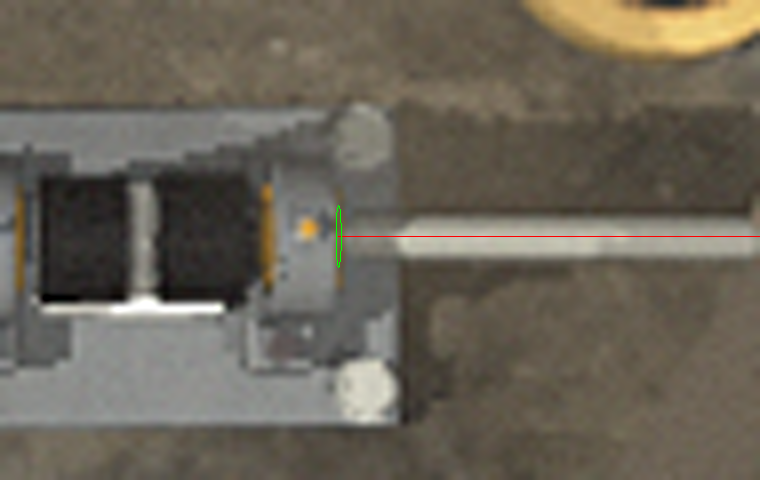

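Request:
jog_arm(rows=[{"xyz":[0.7,0,0],"delta_rot":[0,0,0],"fingers":0.95},{"xyz":[1.4,0,0],"delta_rot":[0,0,0],"fingers":0.95},{"xyz":[2.1,0,0],"delta_rot":[0,0,0],"fingers":0.95},{"xyz":[2.8,0,0],"delta_rot":[0,0,0],"fingers":0.95},{"xyz":[3.5,0,0],"delta_rot":[0,0,0],"fingers":0.95}])

```text
clock: 20.67
tcp_pos: [0.556, -0.1785, 0.0772]
orientation: [-2.212, -2.23, 0.001]
contact_force: [0.4, -0.8, -1.4]
grip_width: 0.0148
```

Run:
```python
from chk import *
chk(24,False)
def pl(y0,z): p=pose(B,[(0,y0-B[1],0)])[0];plan([p[0],y0,z],B[3])
pl(-.18,.0775)
```

```text
t 20.87 tcp [ 0.556  -0.1794  0.0772] yaw 0.48 z [-0.    -0.001 -1.   ] F [ 0.2  0.3 -2.2] w 0.015 q [-0.24  0.59  0.6   1.93 -0.47  0.76  0.64]
jaw 0 shift cm [-0.06 -0.09 -0.03] rot [-0.02  0.03  0.11]
jaw 180 shift cm [-0.06 -0.09 -0.03] rot [-5.0000e-02 -2.0000e-02 -1.7989e+02]
```

View pics/a24.png

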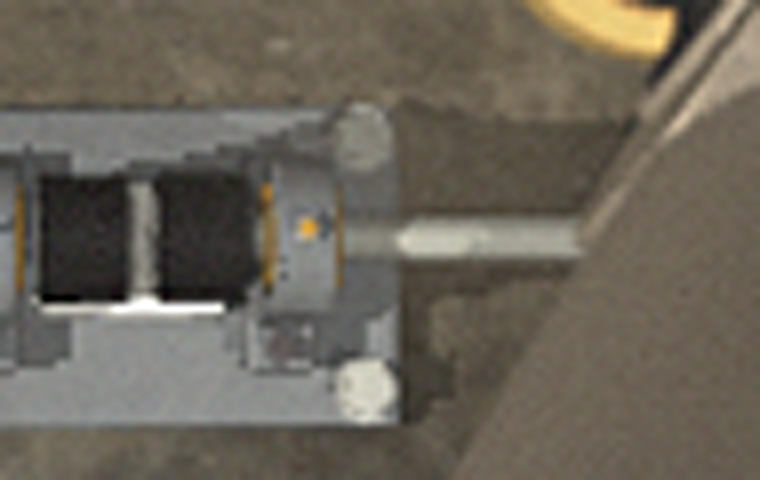

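Request:
jog_arm(rows=[{"xyz":[0.7,-0.03,0],"delta_rot":[0,0,0.1],"fingers":0.95},{"xyz":[1.4,-0.05,0],"delta_rot":[0,0,0.1],"fingers":0.95},{"xyz":[2.1,-0.05,0],"delta_rot":[0,0,0.1],"fingers":0.95},{"xyz":[2.8,-0.05,0],"delta_rot":[0,0,0.1],"fingers":0.95},{"xyz":[3.5,-0.05,0],"delta_rot":[0,0,0.1],"fingers":0.95}])

```text
clock: 21.28
tcp_pos: [0.5552, -0.1434, 0.0772]
orientation: [-2.214, -2.229, 0.001]
contact_force: [0.6, 0.5, -0.0]
grip_width: 0.0149
```

Run:
```python
from chk import *
chk(25,False)
def pl(y0,z): p=pose(B,[(0,y0-B[1],0)])[0];plan([p[0],y0,z],B[3])
pl(-.145,.0775)
```

```text
t 21.48 tcp [ 0.5553 -0.1441  0.0773] yaw 0.42 z [-0.    -0.001 -1.   ] F [-0.7 -0.9 -1.8] w 0.0147 q [-0.3   0.58  0.6   1.96 -0.47  0.75  0.58]
jaw 0 shift cm [-0.09 -0.04 -0.02] rot [-0.01  0.04  0.05]
jaw 180 shift cm [-0.09 -0.04 -0.02] rot [-6.0000e-02 -1.0000e-02 -1.7995e+02]
```

View pics/a25.png

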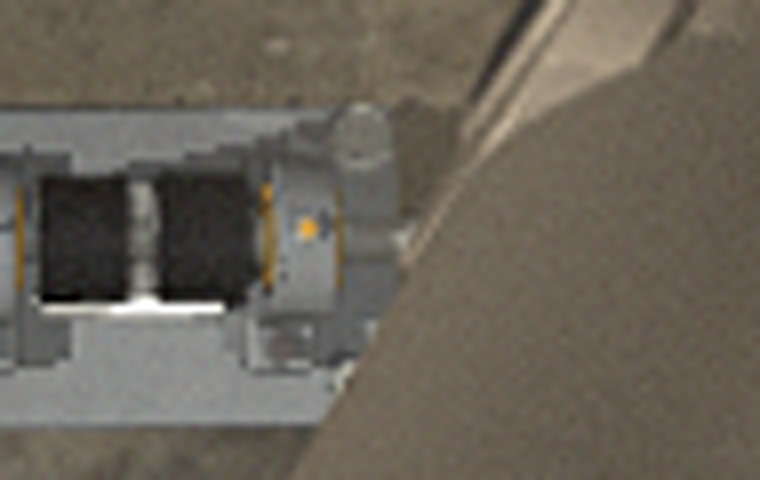

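View pics/b25.png

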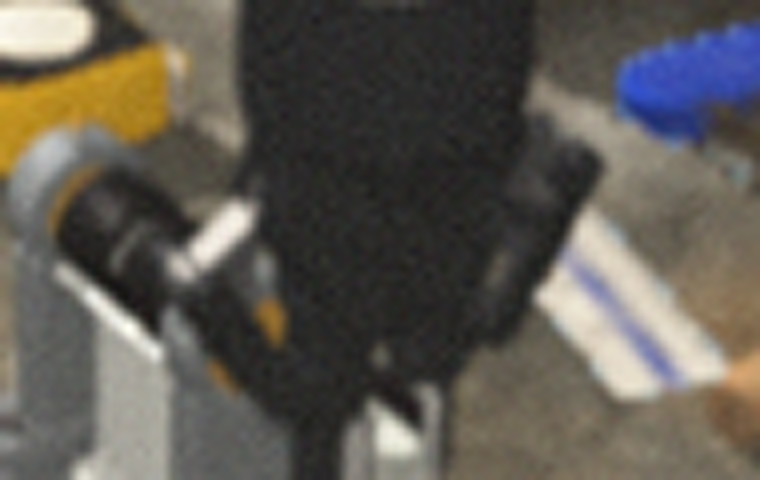

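Request:
jog_arm(rows=[{"xyz":[0.5,0,0],"delta_rot":[0,0,0],"fingers":0.95},{"xyz":[1,-0.03,0],"delta_rot":[0,0,0],"fingers":0.95},{"xyz":[1.5,-0.03,0],"delta_rot":[0,0,0],"fingers":0.95},{"xyz":[2,-0.03,0],"delta_rot":[0,0,0],"fingers":0.95},{"xyz":[2.5,-0.03,0],"delta_rot":[0,0,0],"fingers":0.95}])

```text
clock: 21.9
tcp_pos: [0.5548, -0.1184, 0.0772]
orientation: [2.213, 2.23, -0.001]
contact_force: [-0.9, -0.1, -1.2]
grip_width: 0.015
```

Run:
```python
from chk import *
for n in("top","top"): cv2.imwrite(f"pics/{n}26.png",imaging.grab_frame(n))
st()
t=cv2.imread("pics/top26.png");cv2.imwrite("pics/a26.png",crop(t,290,205,100,60,8))
def pl(y0,z): p=pose(B,[(0,y0-B[1],0)])[0];plan([p[0],y0,z],B[3])
pl(-.1041,.0775)
```

```text
t 22.0 tcp [ 0.555  -0.1177  0.0771] yaw 0.52 z [-0.  0. -1.] F [-0.1  0.4 -1.6] w 0.0143 q [-0.35  0.57  0.6   1.97 -0.47  0.74  0.54]
jaw 0 shift cm [ 1.36 -0.02 -0.04] rot [-0.02 -0.    0.15]
jaw 180 shift cm [ 1.36 -0.02 -0.04] rot [ 0.0000e+00 -3.0000e-02 -1.7985e+02]
```

View pics/a26.png

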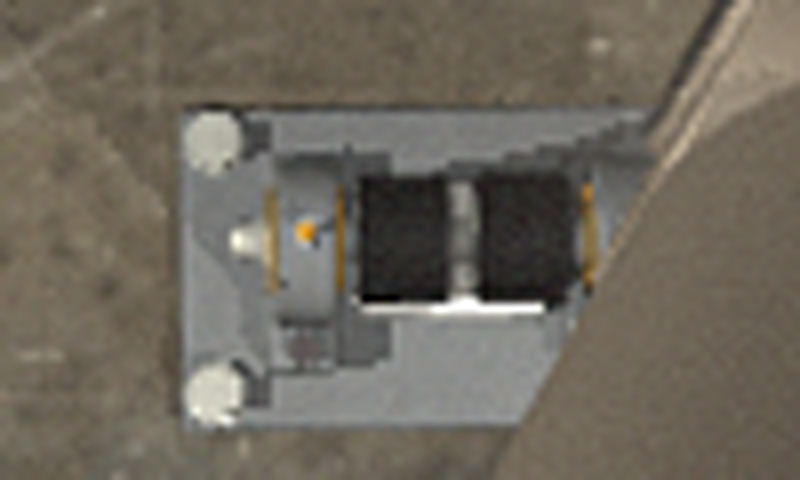

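Nose is already out of the left bush (crop 235,238). Last stretch: push home gently with a small overdrive.

Request:
jog_arm(rows=[{"xyz":[0.4,0,0],"delta_rot":[0,0,0.1],"fingers":0.95},{"xyz":[0.8,0,0],"delta_rot":[0,0,0.1],"fingers":0.95},{"xyz":[1.1,0,0],"delta_rot":[0,0,0.1],"fingers":0.95},{"xyz":[1.3,0,0],"delta_rot":[0,0,0.1],"fingers":0.95},{"xyz":[1.4,0,0],"delta_rot":[0,0,0.1],"fingers":0.95}])

```text
clock: 22.42
tcp_pos: [0.5548, -0.1049, 0.0772]
orientation: [2.213, 2.228, -0.002]
contact_force: [0.4, -6.1, -3.9]
grip_width: 0.0147
```

Run:
```python
from chk import *
for n in("top","scene"): cv2.imwrite(f"pics/{n}27.png",imaging.grab_frame(n))
st()
t=cv2.imread("pics/top27.png");cv2.imwrite("pics/a27.png",crop(t,290,205,100,60,8))
s=cv2.imread("pics/scene27.png");cv2.imwrite("pics/b27.png",crop(s,310,215,80,60,8))
```

```text
t 22.52 tcp [ 0.5548 -0.1049  0.0772] yaw 0.36 z [ 0.    -0.002 -1.   ] F [ 1.2 -4.1 -3.1] w 0.0147 q [-0.38  0.57  0.6   1.98 -0.47  0.74  0.51]
```

View pics/a27.png

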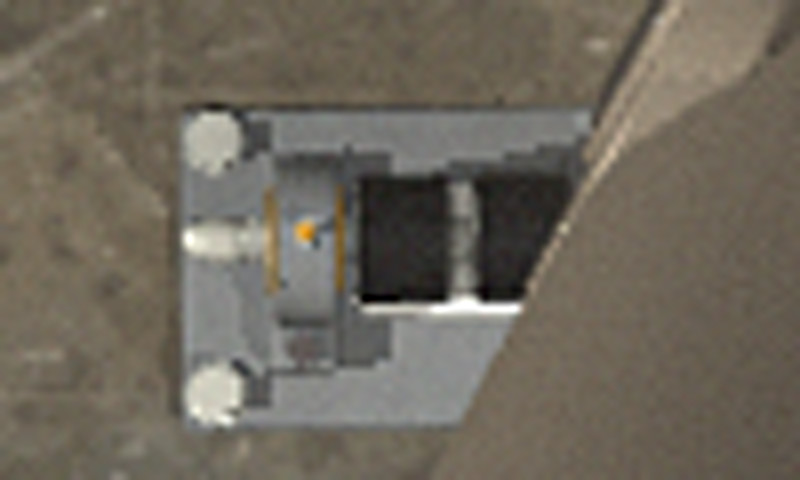

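View pics/b27.png

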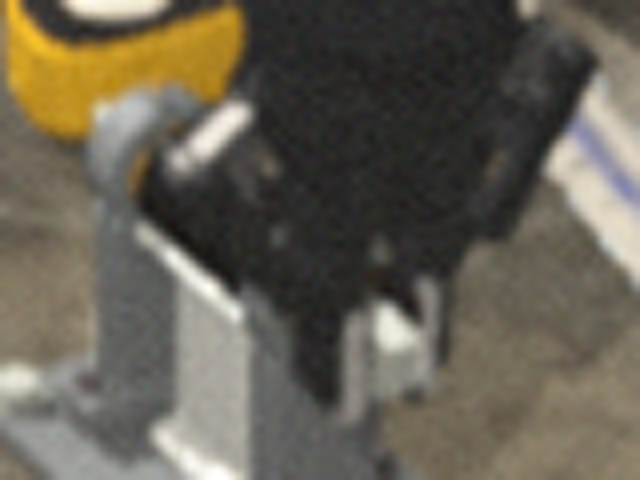

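Request:
jog_arm(rows=[{"xyz":[0.1,0,0],"delta_rot":[0,0,0],"fingers":0.95},{"xyz":[0.2,0,0],"delta_rot":[0,0,0],"fingers":0.95},{"xyz":[0.2,0,0],"delta_rot":[0,0,0],"fingers":0.95},{"xyz":[0.2,0,0],"delta_rot":[0,0,0],"fingers":0.95},{"xyz":[0.2,0,0],"delta_rot":[0,0,0],"fingers":0.95}])

```text
clock: 22.93
tcp_pos: [0.5548, -0.1049, 0.0772]
orientation: [2.214, 2.224, -0.004]
contact_force: [0.5, -7.4, -3.8]
grip_width: 0.0147
```

Run:
```python
from chk import *
for n in("top","scene","top"): cv2.imwrite(f"pics/{n}28.png",imaging.grab_frame(n))
o=st();print(o["qvel"].round(4))
t=cv2.imread("pics/top28.png")
c=crop(t,290,205,100,60,8);draw(c,"top",pose(B,ring(0,.0725,.095,.0032)),(0,255,0),8,290,205)
s=cv2.imread("pics/scene28.png");cv2.imwrite("pics/a28.png",np.vstack([c[:280],cv2.resize(s[180:400,220:500],(800,310))[:310]]))
```

```text
t 23.08 tcp [ 0.5548 -0.1049  0.0773] yaw 0.27 z [ 0.001 -0.004 -1.   ] F [ 0.7 -6.6 -5.1] w 0.0148 q [-0.38  0.57  0.61  1.98 -0.47  0.74  0.51]
[-0.0005 -0.0012 -0.0007  0.0006 -0.0003 -0.001   0.0022]
```

View pics/a28.png

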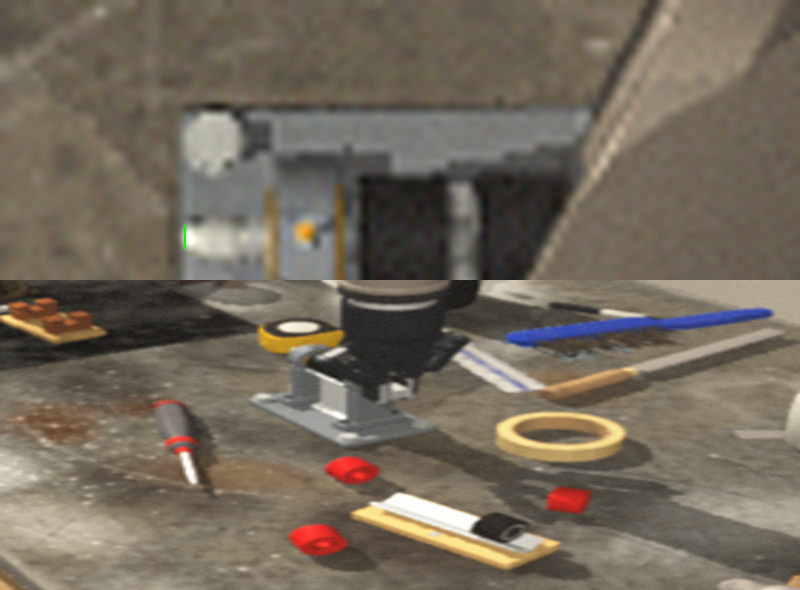

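The nose tip matches the predicted home position (crop 184,237), the arm is steady with about 7 N on the bush, and the spare is in the rack. Handing in.

Run:
```python
from bench import r
print(r.hand_in())
```

```text
the job is handed in; nothing more can be done
None
```

The job is done and handed in at 23.1 s. Two black rollers are in the bracket's trough, the third is still in the rack, and the axle is fully home with the head still gripped.

Last checks:
- **Axle:** the nose stands about 22 mm out of the left bush, where a fully home axle should put it. The TCP stopped advancing, with about 7 N of push on the right bush.
- **Grip:** the arm was still, and the fingers read 14.8 mm on the 16 mm head. They read about 1 mm under on the rollers too, so that fits. The grip was set to 70 N, but the actual finger contact force is not measured directly.
- **Rollers:** both appeared seated and unmoved after threading. In the last pictures the arm partly hid the right-hand one.
- **Other things:** the screwdriver, masking tape, tape measure and red look-alikes were not touched and look where they started.

The camera fixes and the arm's readings agreed to about 1–2 mm. I took out a small sideways and height error, about 2 mm each, before the nose entered the right bush. No check failed.

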